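# Tension an analyser's hold-down spring with a spring puller

## Robot

A 6-joint arm with a two-finger parallel gripper is mounted at the origin on the work surface. World frame = base frame: x ahead of the robot, y to its left, z up, the work surface at z = 0. Lengths are in m, angles in rad, forces in N, time in s.
With the tool pointing down it reaches from about 0.35 to 0.875 m from the base axis. Payload 15.5 kg.
Tool frame: the origin (TCP) lies at the very end of the fingers, on their centre line; the grasp point (between the pads) lies 19 mm behind it; z points along the fingers, y is the direction in which the jaws open and shut (so a half turn about z gives the same grasp; the last joint's range is limited). The gripper opens to 85 mm and grips with 20 to 120 N. Pads are 22 mm wide; open, the fingers measure 114 mm over their backs; the gripper's body (76 mm by 85 mm) begins 54 mm behind the grasp point. The pads swing forward as they close: fully open they stand 13 mm farther back than shut.
Start: joints at [1.01, 0.494, 1.345, -0, 1.302, -0.096], TCP at [0.281, 0.558, 0.231] pointing down, gripper open.
Joint ranges: [-2.91, 2.91], [-0.82, 2.16], [0.22, 2.67], [-1.22, 4.37], [0.12, 2.79], [-3.08, 3.08]. Speed limits (rad/s): [1.89, 1.89, 2.57, 3.01, 3.01, 3.01].

## Interface

Orientations are given as [roll, pitch, yaw] about the fixed x, y, z axes, in that order (R = Rz(yaw) Ry(pitch) Rx(roll)).
In Python, from station import bot gives the robot as it stands.
- The arm moves only by the tool play_rows, never from a script. Its argument "increments" is a list that holds one entry, the list of rows, each a list of 5 numbers: the opening, from 0 (shut) to 1 (fully open), then the shift along the tool's x, y, z as a fraction of full scale, then the turn about the tool's z as a fraction of full scale. In form: [[[gripper, dx, dy, dz, roll], ...]]. A call has 1 to 5 rows; each row shifts and turns the commanded pose from where the row before left it, along the tool's axes as they then stand; what a row does not reach is not made up. Full scale, the value 1, is 0.08 m for a shift and 90 degrees for a turn. A row lasts 1/8 s, in which the tool goes at most 62.5 mm and 10.7 degrees, less where a joint would pass 70% of its speed; a pose out of reach is approached as far as the arm can. A call with a number of a shift or a turn outside -1 to 1 is refused whole. A call with a gripper value outside its range is refused whole. The fingers move at their own pace and stop on an object; "force" is the grip in N (left out, the last holds). Time passes only in rows, so rows that do not move let the fingers close. It gives the time, the measured TCP pose, the force and the opening at its end, in the units of the state.
- bot.get_obs(): the state, without advancing time (a new reading comes with each control period).
- bot.get_image(name): name is "side" or "top"; returns a dict with "image" (400x640x3 uint8, red, green, blue), "fovy" (degrees; the focal length in pixels is half the picture's height over the tangent of half this angle, whatever the lens; pixels are square), "cx", "cy" (the principal point, pixels), "distortion" ([k1, k2, p1, p2, k3] as OpenCV has them; the pictures are not rectified), "rvec" (rotation vector, rad) and "tvec" (3), from world to camera coordinates, as OpenCV has them. Camera axes: x right, y down, z forward; pixel columns grow to the right and rows downward; lengths in m; the calibration is good to about 2 mm. A picture is of the moment at which its call begins. There is no depth.
- bot.close_job(): hands the job in, once; it reports no verdict.
The state is a dict: "time_s": time; "q": joint angles; "dq": joint speeds; "joint_efforts": joint torques, N m; "position": TCP position; "eef_rot": TCP orientation; "force": force on the tool from outside, world axes, zero at the start; "ft_torque": the same for the moment, N m; "finger_gap": opening from 0.0 (shut) to 1.0 (fully open).
Only numpy, scipy, OpenCV 4.12 (cv2) and the standard library are available. Lean on these libraries where they do the work, as an engineer would, in place of code of your own. Each camera call takes 0.05 s, during which the arm holds its last target.

## Task

Secure the analyser for the drive: take the spring puller out of its orange rack, hook its toe in the outer loop of the spring's brass end fitting, stretch the spring and drop the fitting's inner eye over the red stud so that it sits below the stud's head and holds the pull, then unhook the puller and stand it back in its rack. Work the spring gently, with the puller only and never by hand: do not force the fitting, do not pull the eye more than 20 mm past the middle of the stud's slot, and do not let it snap back. Leave the bottle, cap and beaker where they are.

Things in the scene. Friction and masses are not known exactly. Their poses are not given: they have to be found in the camera images.
- puller: Loose spring puller, 0.15 kg, used upright. Origin on the shank's axis at the underside of its toe, z up the tool. Hook toe of 5 mm round steel at the bottom points along +y (floor of the toe 5 mm high, upturned tip 8 mm high, ends 13 mm from the axis): caught wire lies between shank and tip. Shank 5 mm in diameter up to z = 50 mm, with a collar 12 mm in diameter at z = 27 to 31 mm.
- handle (a point): Where to grip the puller: on its axis, 84 mm above its origin, axes as the puller's. Black square handle with yellow bands, 24 by 24 mm, z = 54 to 116 mm of the puller, gripped across its x faces. Below it a flat steel guard 36 mm (x) by 50 mm (y), centred 5 mm towards +y, z = 50 to 54 mm.
- rack: Fixed orange rack, 74 mm (x) by 80 mm (y), on a black foot 110 by 90 mm. Origin at its underside, below the shank axis of a hanging puller. The puller hangs with its guard on the rack's top, axes parallel to the rack's, toe to +y: its origin is then at (0, 0, 18 mm) here, give or take a few mm sideways.
- rack_top (a point): Centre of the opening in the rack's top face, 68 mm above the bench and 5 mm towards +y from the rack's origin. The opening is 22 mm in x by 30 mm in y, and goes through.
- plate: Fixed aluminium transport plate, 180 mm (x) by 455 mm (y), 8 mm thick. Origin at its underside. It carries the grey and blue analyser (170 by 210 mm, top at 220 mm, handle to 250 mm; plate y from -295 to -85 mm) and the spring. The spring is stretched along the plate's +y.
- post: Fixed dark block on the plate, 36 by 50 by 10 mm, axes as the plate's, origin under its middle. A red stud is clamped somewhere in its slot along y, up to 8 mm either way from the middle: where is not measured, find it by feel or by eye. Above the block's underside: shoulder 16 mm in diameter up to 34 mm, neck 7 mm from 34 to 42 mm, head 10 mm from 42 to 52 mm (8 mm in the top 1.5 mm).
- post_mid (a point): Point at the height of the flat top of the stud's head, above the middle of the slot; axes as the post's (y along the slot, outward along the spring). The stud itself is up to 8 mm from here along y, either way, and not at all in x.
- spring: Steel extension spring (coil 18 mm in diameter) with its end fitting. Origin on its pivot pin, at plate (0, -45, 45 mm). It lies about level along its own +y, 40 to 50 mm above the bench, swings sideways about the pin against slight friction, and can be lifted at the end like a stiff stem: about 2 N m per rad brings it back to level when let go.
- eye (a point): Brass end fitting of 4 mm round wire, flat, level, +y outward along the spring: a loop parted by a crossbar. This point is the centre of the inner bay, the eye, open 13.5 by 13.5 mm; the crossbar (wire centre y = +8.75 mm) bears on the stud in the end. The outer bay, for the puller, is 13.5 mm wide in x and open from y = 10.75 to 37 mm, its outer end a half circle (wire centre y = +39 mm).
- ring (a point): Centre of the fitting's outer bay, 23.75 mm beyond the eye, axes the same. Free, the eye is 85 mm from the pivot. Hooked below the stud's head it is about 3 mm short of the stud's axis, towards the pivot, and about 15 mm below post_mid. A straight wire on the middle line runs from the eye's inner end 8 mm back to the coil.
- stretch (a joint): How far the spring is stretched (m): 0 free; about 0.050 to 0.080 when hooked. The pull is 2 N at 0 and grows 0.08 N per mm, so 6 to 8.5 N when hooked. End stop at 0.12. Under this pull the wire clings to the shank by friction (about 0.6 of the pull), so it follows the puller down and need not drop by its own weight.
- reagent: Loose amber bottle, 56 mm in diameter, 120 mm tall, to be left alone; origin at its underside.
- cap: Loose blue screw cap, 44 mm in diameter, 16 mm high, to be left alone; origin at its underside.
- beaker: Loose white beaker, 54 mm in diameter, 70 mm tall, to be left alone; origin at its underside.
Mind the look-alikes: they are no part of the job. What is shaped like the puller but blue or white is not meant.

How it is judged:
On the way, in this order (a step that is already met when the one before it is completed fails the run):
1. the puller is lifted out of its rack (z of puller in the frame of rack above 0.06 m), for 0.1 s.
2. the puller, hooked in the fitting, has stretched the spring by more than 30 mm (value of joint stretch above 0.03 m and contact force between puller and spring above 2 N), for 0.1 s.
3. the eye sits on the stud below its head and holds the pull, and the puller is unhooked (x of eye in the frame of post_mid between -0.006 and 0.006 m and y of eye in the frame of post_mid between -0.0135 and 0.0055 m and z of eye in the frame of post_mid between -0.02 and -0.011 m and value of joint stretch above 0.045 m and contact force between spring and post above 3 N and contact force between puller and spring below 0.3 N and z of puller in the frame of eye above 0.004 m), for 0.2 s.
At the end, for the whole second after the job is handed in: the eye is round the stud below its head (centre within 6 mm across and from -13.5 to +5.5 mm along the slot of post_mid, 11 to 20 mm below it), the stud takes over 3 N, stretch over 45 mm; the puller rests in its rack (12 to 24 mm above, within 15 mm of its origin, tilt under 0.1 rad) (x of eye in the frame of post_mid between -0.006 and 0.006 m and y of eye in the frame of post_mid between -0.0135 and 0.0055 m and z of eye in the frame of post_mid between -0.02 and -0.011 m and value of joint stretch above 0.045 m and contact force between spring and post above 3 N and z of puller in the frame of rack between 0.012 and 0.024 m and horizontal distance between puller and rack below 0.015 m and angle between puller's own z axis and vertical below 0.1 rad and linear speed of puller below 0.02 m/s and contact force between puller and spring below 0.3 N); the robot touches nothing.
It fails at once if the spring or its fitting is touched by the fingers or arm (contact force between any of the fingers, the arm and spring above 0.5 N).
It fails at once if the fitting is forced: more than 20 N between puller and fitting, or 15 N between fitting and stud (contact force between puller and spring above 20 N or contact force between spring and post above 15 N).
It fails at once if the eye is pulled more than 20 mm past the middle of the slot (y of eye in the frame of post_mid above 0.02 m).
It fails at once if the spring snaps back (faster than 0.5 m/s) (velocity of joint stretch below -0.5 m/s).
It fails at once if bottle, cap or beaker moved by more than 20 mm (distance of any of reagent, cap, beaker from where it was at the start of the episode above 0.02 m).
It also fails if it takes over 72 s, if anything falls off the work surface, if the arm or the gripper's body presses on something with over 40 N, if the wrist force passes 120 N, or if a joint passes its speed limit or range.

## Working session

There is one attempt and no reset: what is moved stays moved. The work goes in short steps, Python scripts to look and compute and a tool call to move; the robot and the scene stay as the last step left them, time stands still between calls to the robot, and variables do not carry over. Pictures are saved under pics/ and viewed, and the job is handed in when it is done.

Besides the shell and the picture viewer there is one more tool, called after ">>>" in YAML: its name, and indented under it one key for each argument. play_rows: Moves the arm, as the interface text tells. Its arguments: {"type":"object","properties":{"increments":{"type":"array"},"force":{"type":"number"}},"required":["increments"]}

```bash
mkdir -p pics; ls; cat > h.py <<'E'
import numpy as np, cv2
from station import bot
def K(d):
    f=200/np.tan(np.radians(d['fovy'])/2)
    return np.array([[f,0,d['cx']],[0,f,d['cy']],[0,0,1.]]),np.array(d['distortion'],float)
def ray(d,u,v):
    k,D=K(d); p=cv2.undistortPoints(np.array([[[u,v]]],float),k,D)[0,0]
    R=cv2.Rodrigues(np.array(d['rvec'],float))[0]; t=np.array(d['tvec'],float).ravel()
    return -R.T@t, R.T@np.array([p[0],p[1],1.])
def atz(d,u,v,z):
    o,r=ray(d,u,v); return o+r*(z-o[2])/r[2]
def proj(d,P):
    k,D=K(d); return cv2.projectPoints(np.array(P,float).reshape(-1,3),np.array(d['rvec'],float),np.array(d['tvec'],float),k,D)[0].reshape(-1,2)
def tri(d1,p1,d2,p2):
    o1,r1=ray(d1,*p1);o2,r2=ray(d2,*p2)
    r1/=np.linalg.norm(r1);r2/=np.linalg.norm(r2)
    s=np.linalg.lstsq(np.stack([r1,-r2],1),o2-o1,rcond=None)[0]
    a=o1+s[0]*r1;b=o2+s[1]*r2
    return (a+b)/2,np.linalg.norm(a-b)
def save(d,n,crop=None,s=1):
    im=d['image'][:,:,::-1]
    if crop: im=im[crop[1]:crop[3],crop[0]:crop[2]]
    im=cv2.resize(im,None,fx=s,fy=s,interpolation=cv2.INTER_CUBIC)
    cv2.imwrite('pics/'+n,im)
E
python3 - <<'E'
from h import *
import pickle
o=bot.get_obs();print(o)
for n in('side','top'):
    d=bot.get_image(n);save(d,n+'0.png');pickle.dump(d,open(n+'0.pkl','wb'));print({k:v for k,v in d.items() if k!='image'}, ray(d,320,200))
E
```

```text
pics
{'time_s': 0.0, 'q': array([ 1.00951220e+00,  4.94215747e-01,  1.34613509e+00,  6.06500891e-06,
        1.30248765e+00, -9.54854989e-02]), 'dq': array([-6.45723309e-04, -9.26923827e-05,  1.94664460e-04, -1.79224169e-03,
       -1.89880261e-03, -3.86384004e-05]), 'joint_efforts': array([-1.48384614e-03, -8.82194495e+01, -3.83864307e+01, -2.95810405e-04,
        1.02960330e-02, -6.88519023e-06]), 'position': array([0.28050585, 0.55811591, 0.23067866]), 'eef_rot': array([-3.14035305e+00, -1.24597817e-04,  2.67579233e+00]), 'force': array([ 1.36079405, -0.5312016 , -0.08080588]), 'ft_torque': array([ 0.05204725,  0.028189  , -0.023521  ]), 'finger_gap': 1.0008333879688618}
{'fovy': 48.71833576045092, 'cx': 323.98182644679673, 'cy': 198.22125366034706, 'distortion': array([-0.10039937,  0.        ,  0.        ,  0.        ,  0.        ]), 'rvec': array([ 0.51176437, -2.48505071,  1.50061928]), 'tvec': array([0.46648539, 0.08397385, 1.11662999])} (array([0.06914502, 1.05729207, 0.59065658]), array([ 0.34503408, -0.81163259, -0.4714886 ]))
{'fovy': 49.08027751842851, 'cx': 319.53423135506597, 'cy': 196.58230686893071, 'distortion': array([-0.04002294,  0.        ,  0.        ,  0.        ,  0.        ]), 'rvec': array([ 2.13180317, -2.18319182,  0.17692586]), 'tvec': array([0.20265902, 0.43046489, 0.91674132])} (array([0.30158141, 0.21434678, 0.96430776]), array([ 0.13355522, -0.02415722, -0.9907782 ]))
```

View pics/side0.png

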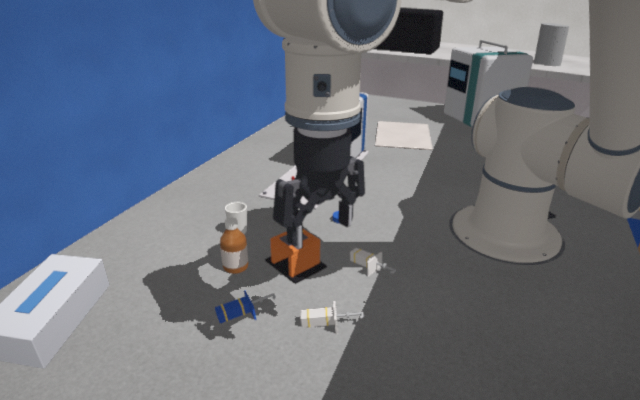

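View pics/top0.png

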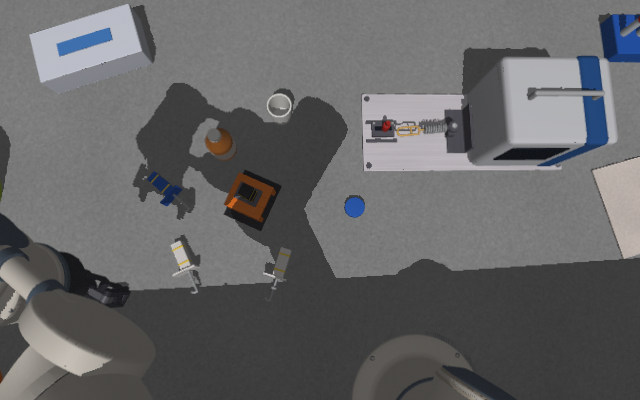

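```bash
python3 - <<'E'
from h import *
import pickle
t=pickle.load(open('top0.pkl','rb'));s=pickle.load(open('side0.pkl','rb'))
save(t,'t_rack.png',(210,155,300,245),6.5)
save(t,'t_post.png',(350,85,480,180),6)
save(s,'s_rack.png',(250,200,350,290),6.5)
for p in [(362,95),(369,165),(463,95)]: print(p,atz(t,*p,0.008))
for p in [(355,207)]: print(p,atz(t,*p,0.016))
E
```

```text
(362, 95) [0.67110189 0.08858803 0.008     ]
(369, 165) [0.5069475 0.0794824 0.008    ]
(463, 95) [ 0.66797865 -0.1459528   0.008     ]
(355, 207) [0.41226309 0.11517407 0.016     ]
```

View pics/t_rack.png

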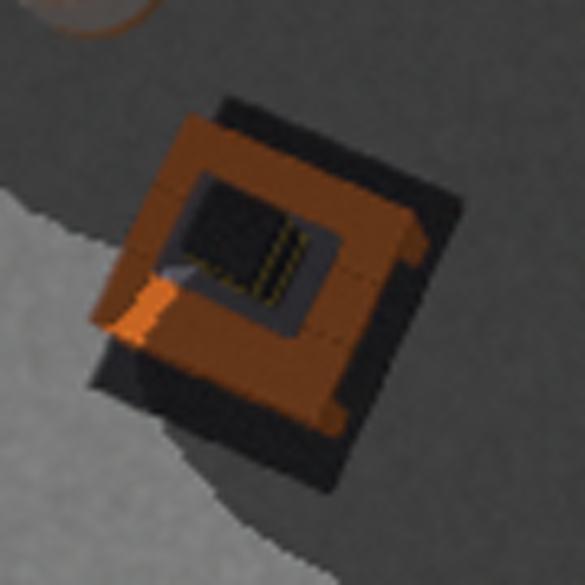

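View pics/t_post.png

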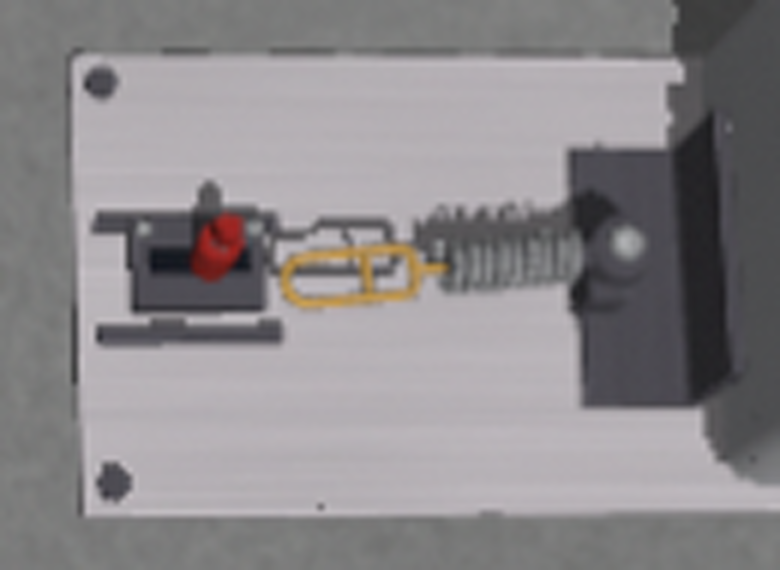

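View pics/s_rack.png

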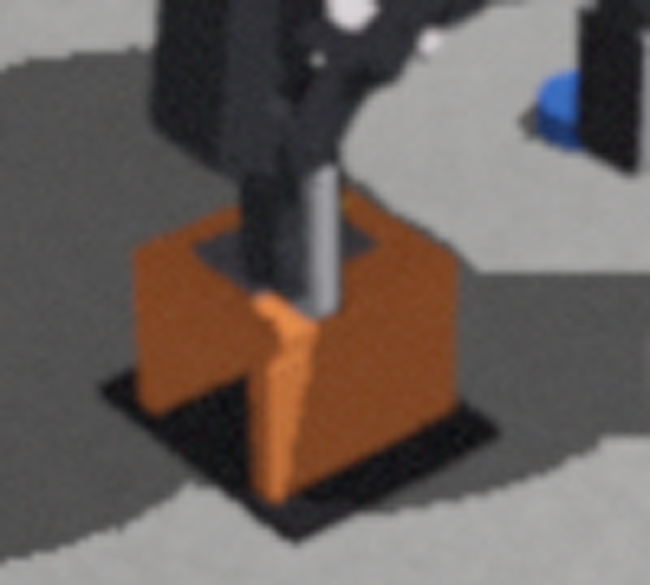

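```bash
cat > fit.py <<'E'
from h import *
import pickle
from scipy.optimize import least_squares
t=pickle.load(open('top0.pkl','rb'))
def c(p): return (210+p[0]/6.5,155+p[1]/6.5)
foot=[c(p) for p in[(228,97),(463,203),(330,492)]]
top=[c(p) for p in[(190,115),(415,212),(95,320)]]
for p in foot: print('foot',atz(t,*p,0.005))
for p in top: print('top',atz(t,*p,0.068))
# y axis sign s: A dir
for s in(1,-1):
  def pts(v):
    x,y,a=v; R=np.array([[np.cos(a),-np.sin(a)],[np.sin(a),np.cos(a)]])
    T=lambda l:[np.r_[R@np.array(q[:2])+[x,y],q[2]] for q in l]
    return T
  def f(v,full=False):
    T=pts(v)
    # crop: A direction = -s*y? corners ordered as in picture
    P=T([(s*55,-s*45+oy,.005),(s*55,s*45+oy,.005),(-s*55,s*45+oy,.005)])
    Q=T([(s*37,-s*40+ry,.068),(s*37,s*40+ry,.068),(-s*37,-s*40+ry,.068)])
    return P,Q
E
python3 fit.py
```

```text
foot [0.50223064 0.35612589 0.005     ]
foot [0.46362539 0.27612778 0.005     ]
foot [0.36616625 0.32206599 0.005     ]
top [0.48345053 0.35895928 0.068     ]
top [0.45041546 0.28737719 0.068     ]
top [0.41803293 0.38893874 0.068     ]
```

```bash
cat >> fit.py <<'E'
g=[c(p) for p in[(205,170),(345,240),(300,335),(160,268)]]
G=[atz(t,*p,0.072) for p in g]
print('guard',G,np.mean(G,0))
h=[c(p) for p in[(205,178),(290,213),(258,290),(183,255)]]
H=[atz(t,*p,0.134) for p in h]; print('handle',H,np.mean(H,0))
A=np.array([-.0386-.033,-.08-.0716]);A/=np.linalg.norm(A);print('A',A,np.arctan2(*A[::-1]))
print('handle minus guard along A', (np.mean(H,0)-np.mean(G,0))[:2]@A)
E
python3 fit.py
python3 - <<'E'
from h import *
import pickle
t=pickle.load(open('top0.pkl','rb'))
save(t,'t_rack2.png',(228,165,275,215),12)
im=cv2.imread('pics/t_rack2.png');cv2.imwrite('pics/t_rack2.png',cv2.convertScaleAbs(im,alpha=2.5,beta=20))
E
```

```text
foot [0.50223064 0.35612589 0.005     ]
foot [0.46362539 0.27612778 0.005     ]
foot [0.36616625 0.32206599 0.005     ]
top [0.48345053 0.35895928 0.068     ]
top [0.45041546 0.28737719 0.068     ]
top [0.41803293 0.38893874 0.068     ]
guard [array([0.46474385, 0.35353174, 0.072     ]), array([0.44126191, 0.30927504, 0.072     ]), array([0.41130016, 0.32364523, 0.072     ]), array([0.43361378, 0.36772819, 0.072     ])] [0.43772992 0.33854505 0.072     ]
handle [array([0.451007  , 0.34385973, 0.134     ]), array([0.43997397, 0.31882332, 0.134     ]), array([0.41726584, 0.32830678, 0.134     ]), array([0.42815355, 0.35031989, 0.134     ])] [0.43410009 0.33532743 0.134     ]
A [-0.42706049 -0.90422306] -2.0120357340990007
handle minus guard along A 0.004459605873801575
```

View pics/t_rack2.png

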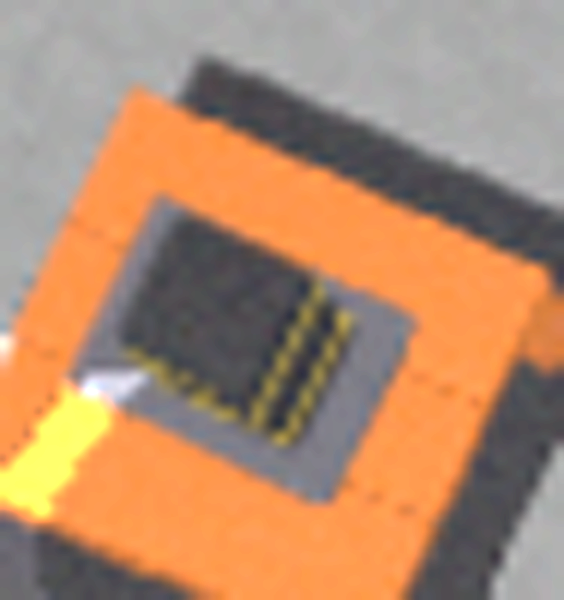

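```bash
python3 - <<'E'
from h import *
import pickle
t=pickle.load(open('top0.pkl','rb'));s=pickle.load(open('side0.pkl','rb'))
c=lambda p:(350+p[0]/6,85+p[1]/6)
q=lambda n,p,z:print(n,np.round(atz(t,*c(p),z),4))
q('plate corner farx +y',(72,52),.008);q('plate nearx +y',(83,516),.008);q('edge far',(660,62),.008); q('edge near',(770,515),.008)
q('hole1',(100,83),.008);q('hole2',(113,483),.008)
q('stud top',(227,232),.060);q('stud shoulderbase',(200,270),.018)
q('block corner',(132,309),.018);q('block corner',(265,309),.018);q('block corner?',(265,215),.018)
q('slot l',(150,260),.018)
q('slot r',(248,260),.018)
q('pivot',(627,243),.06)
q('ring outer',(283,283),.045);q('crossbar',(365,272),.045);q('eye inner',(415,268),.045);q('fit left side',(330,253),.045);q('fit r',(330,302),.045)
for n,p,z in[('bottle',(220,137),.12),('beaker',(280,104),.07)]: print(n,atz(t,*p,z))
save(s,'s_post.png',(250,140,380,230),6)
E
```

```text
plate corner farx +y [0.6743 0.0885 0.008 ]
plate nearx +y [0.4935 0.0916 0.008 ]
edge far [ 0.6672 -0.1388  0.008 ]
edge near [ 0.4887 -0.1675  0.008 ]
hole1 [0.6617 0.0782 0.008 ]
hole2 [0.5058 0.0799 0.008 ]
stud top [0.5856 0.0424 0.06  ]
stud shoulderbase [0.5843 0.0453 0.018 ]
block corner [0.5697 0.0714 0.018 ]
block corner [0.5688 0.0216 0.018 ]
block corner? [0.6052 0.0197 0.018 ]
slot l [0.5884 0.0638 0.018 ]
slot r [0.5878 0.027  0.018 ]
pivot [ 0.5792 -0.1024  0.06  ]
ring outer [0.5708 0.02   0.045 ]
crossbar [ 0.5744 -0.0102  0.045 ]
eye inner [ 0.5756 -0.0287  0.045 ]
fit left side [0.5818 0.0022 0.045 ]
fit r [0.5634 0.0032 0.045 ]
bottle [0.54584785 0.38882262 0.12      ]
beaker [0.6301088  0.27242259 0.07      ]
```

View pics/s_post.png

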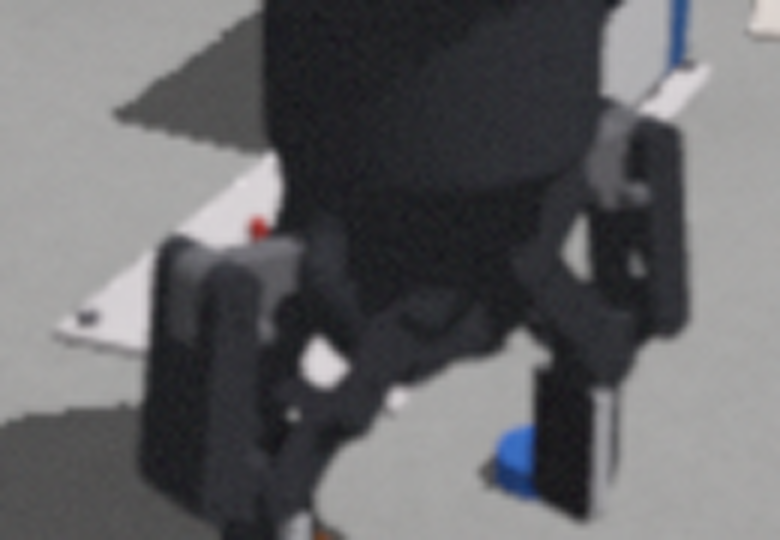

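>>> play_rows:
  increments:
    - [[1,-0.59,-0.32,0,0],[1,-0.59,-0.32,0,0],[1,-0.59,-0.32,0,0],[1,-0.59,-0.32,0,0],[1,-0.59,-0.32,0,0]]
  force: 60

```text
time_s: 0.72
position: [0.4347, 0.3365, 0.2311]
eef_rot: [-3.141, -0.0, 2.676]
force: [-0.0, 0.9, 0.5]
finger_gap: 1.0
```

>>> play_rows:
  increments:
    - [[1,0,0,0,0.11],[1,0,0,0,0.11],[1,0,0,0,0.11],[1,0,0,0,0.11],[1,0,0,0,0.11]]

```text
time_s: 1.35
position: [0.4339, 0.3379, 0.231]
eef_rot: [-3.141, 0.0, 1.806]
force: [-0.1, -0.3, 0.2]
finger_gap: 0.998
```

>>> play_rows:
  increments:
    - [[1,0,0,0,0.11],[1,0,0,0,0.11],[1,0,0,0,0.11],[1,0,0,0,0.104],[1,0,0,0,0]]

```text
time_s: 1.98
position: [0.4339, 0.338, 0.231]
eef_rot: [-3.141, 0.0, 1.131]
force: [-0.4, -0.2, 0.3]
finger_gap: 1.002
```

```bash
python3 - <<'E'
from h import *
import pickle
for n in('side','top'):
    d=bot.get_image(n);save(d,n+'1.png');pickle.dump(d,open(n+'1.pkl','wb'))
E
```

```text
(no output)
```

View pics/side1.png

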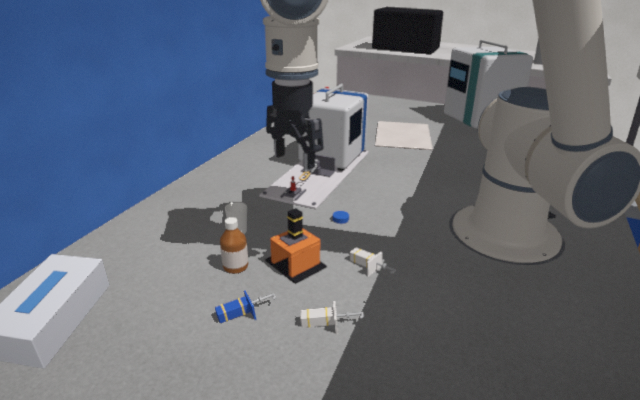

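View pics/top1.png

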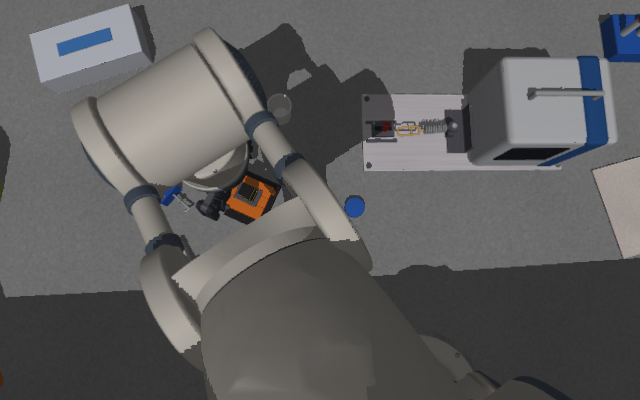

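```bash
python3 - <<'E'
from h import *
import pickle
t=pickle.load(open('top1.pkl','rb'));s=pickle.load(open('side1.pkl','rb'))
save(s,'s_rack1.png',(255,200,335,285),7)
save(s,'s_post1.png',(250,150,350,220),8)
im=cv2.imread('pics/s_rack1.png');cv2.imwrite('pics/s_rack1.png',cv2.convertScaleAbs(im,alpha=1.8,beta=20))
# predicted
yd=np.array([.427,.904]);xd=np.array([.904,-.427])
H=np.array([.4341,.3353])
for z in(.072,.134):
  P=[np.r_[H+sx*.012*xd+sy*.012*yd,z] for sx,sy in((1,1),(1,-1),(-1,-1),(-1,1))]
  print(z,np.round((proj(s,P)-[255,200])*7),np.round(proj(s,[np.r_[H,z]]),1))
print(proj(s,[[.4339,.338,.231]]))
E
```

```text
0.072 [[226. 244.]
 [286. 217.]
 [335. 249.]
 [274. 277.]] [[295.  235.2]]
0.134 [[220.  70.]
 [282.  45.]
 [333.  74.]
 [270. 100.]] [[294.5 210.3]]
[[293.05235057 168.50879411]]
```

View pics/s_rack1.png

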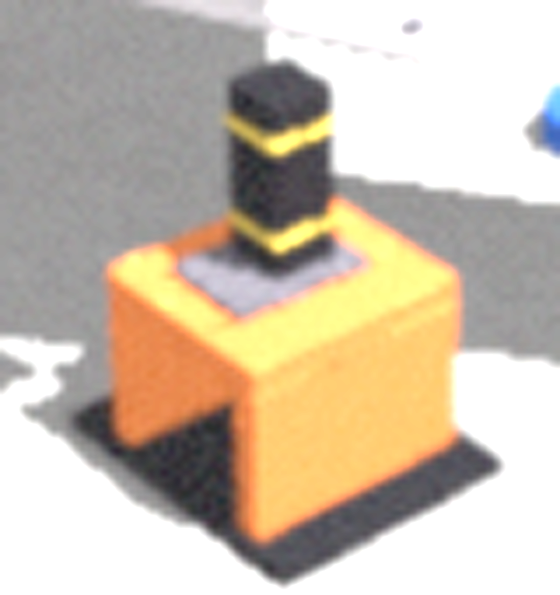

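View pics/s_post1.png

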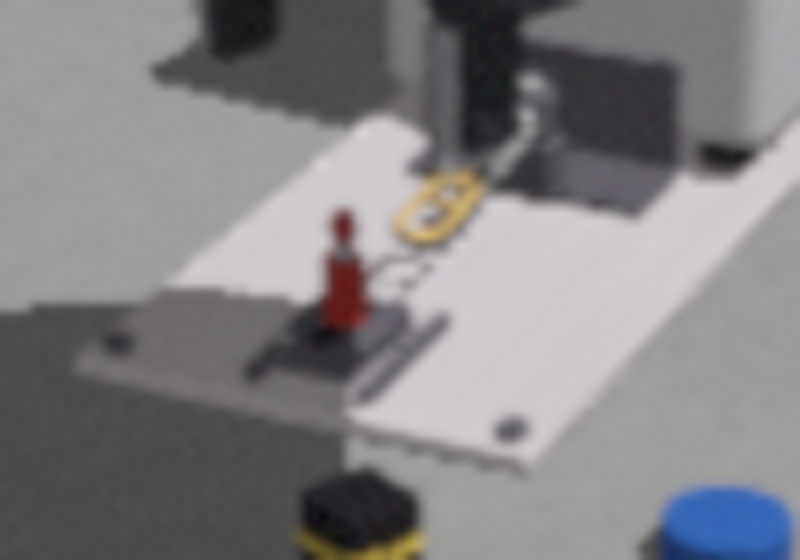

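```bash
python3 - <<'E'
from h import *
import pickle
from scipy.optimize import least_squares
t=pickle.load(open('top0.pkl','rb'));s=pickle.load(open('side1.pkl','rb'))
to=[(210+a/6.5,155+b/6.5) for a,b in[(205,178),(290,213),(258,290),(183,255)]]
so=[(255+a/7,200+b/7) for a,b in[(228,82),(285,61),(332,85),(275,108)]]
def sq(v,z):
    x,y,a=v; yd=np.array([np.cos(a),np.sin(a)]);xd=np.array([yd[1],-yd[0]])
    return {(i,j):np.r_[x,y,0]+np.r_[.012*i*xd+.012*j*yd,z] for i in(1,-1) for j in(1,-1)}
def f(v):
    q=sq(v,.134)
    a=proj(t,[q[1,1],q[1,-1],q[-1,-1],q[-1,1]])-to
    b=proj(s,[q[1,1],q[1,-1],q[-1,-1],q[-1,1]])-so
    return np.r_[a.ravel(),b.ravel()]
r=least_squares(f,[.434,.335,1.13]);print(r.x,np.round(r.fun.reshape(-1,2),1))
# post/stud triangulation
c=lambda p:(350+p[0]/6,85+p[1]/6);d=lambda p:(250+p[0]/8,150+p[1]/8)
print('studtop',tri(t,c((230,220)),s,d((344,210))))
print('hole1',tri(t,c((100,83)),s,d((118,342))),tri(t,c((113,483)),s,d((511,429))))
print('ring outer',tri(t,c((283,283)),s,d((420,240))),'inner',tri(t,c((415,268)),s,d((475,178))))
E
```

```text
[0.43312396 0.33614045 1.17155124] [[ 0.7  1.1]
 [-0.8  0.3]
 [-0.8 -0.1]
 [-0.8  0.8]
 [-1.  -1.3]
 [-0.5 -2.1]
 [ 0.4 -1.4]
 [-0.2 -0.8]]
studtop (array([0.58835569, 0.03993243, 0.05787967]), np.float64(0.0048197562051920245))
hole1 (array([0.66057059, 0.07770234, 0.0073853 ]), np.float64(0.0028007970774463634)) (array([0.50463408, 0.07936582, 0.00717444]), np.float64(0.0028065481327693887))
ring outer (array([0.56938408, 0.01821433, 0.04037969]), np.float64(0.005631292695211996)) inner (array([ 0.57127023, -0.02992841,  0.04493114]), np.float64(0.008891686554153745))
```

>>> play_rows:
  increments:
    - [[1,-0.028,0.008,0.37,0],[1,0,0,0.37,0],[1,0,0,0.37,0],[1,0,0,0.37,0],[1,0,0,0.34,0]]

```text
time_s: 2.7
position: [0.4336, 0.3357, 0.0847]
eef_rot: [-3.142, 0.0, 1.134]
force: [0.9, -0.3, 0.2]
finger_gap: 1.001
```

>>> play_rows:
  increments:
    - [[0,0,0,0,0],[0,0,0,0,0],[0,0,0,0,0],[0,0,0,0,0],[0,0,0,0,0]]
  force: 80

```text
time_s: 3.32
position: [0.4342, 0.3361, 0.0869]
eef_rot: [3.141, -0.002, 1.13]
force: [-0.8, -1.3, 8.8]
finger_gap: 0.274
```

```bash
python3 - <<'E'
from h import *
s=bot.get_image('side');save(s,'s2.png',(235,150,345,290),4)
E
```

```text
(no output)
```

View pics/s2.png

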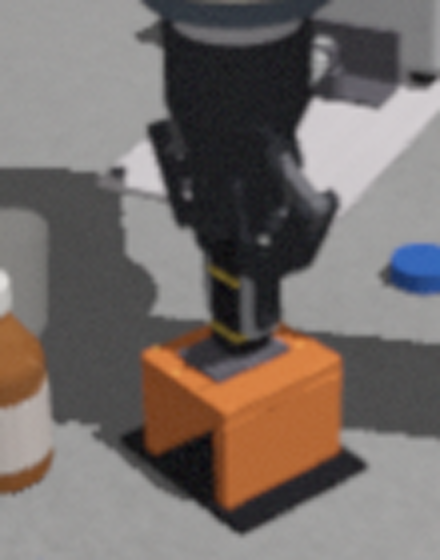

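>>> play_rows:
  increments:
    - [[0,0,0,-0.1,0],[0,0,0,-0.25,0],[0,0,0,-0.5,0],[0,0,0,-0.5,0],[0,0,0,-0.4,0]]

```text
time_s: 4.0
position: [0.4338, 0.3358, 0.2281]
eef_rot: [3.141, -0.001, 1.13]
force: [-0.2, -0.2, -2.0]
finger_gap: 0.267
```

>>> play_rows:
  increments:
    - [[0,0,0,0,0]]

```text
time_s: 4.12
position: [0.4347, 0.3364, 0.2286]
eef_rot: [3.139, -0.004, 1.13]
force: [-1.0, -0.3, -1.9]
finger_gap: 0.269
```

```bash
python3 - <<'E'
from h import *
import pickle
s=bot.get_image('side');t=bot.get_image('top');save(s,'s3.png',(215,90,375,210),5);save(t,'t3.png',(150,100,370,260),3.6);pickle.dump((s,t),open('3.pkl','wb'))
o=bot.get_obs();print(o['position'],o['eef_rot'],o['force'],o['ft_torque'],o['time_s'])
E
```

```text
[0.43346814 0.33563735 0.22577507] [ 3.14145980e+00 -2.50571129e-04  1.13024473e+00] [-0.28990597  0.67537409 -1.05408975] [-0.02039538 -0.01046758 -0.01459202] 4.225
```

View pics/s3.png

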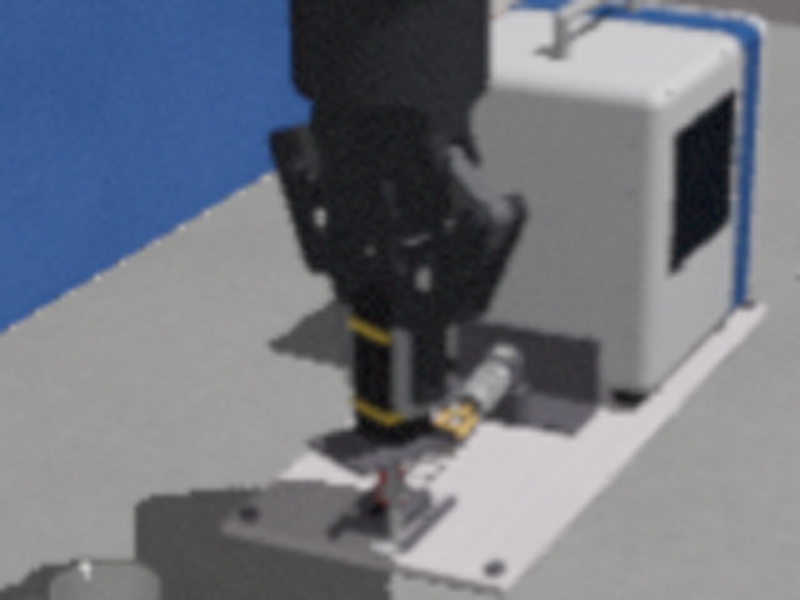

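View pics/t3.png

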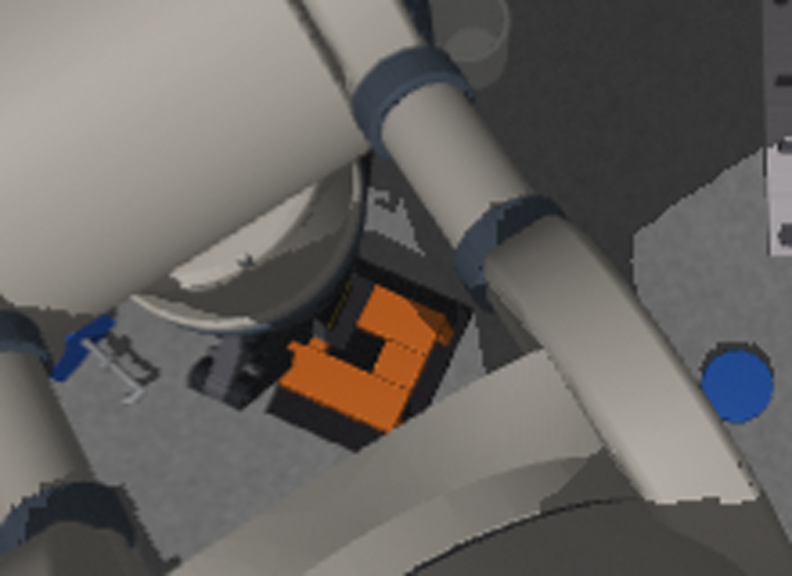

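>>> play_rows:
  increments:
    - [[0,-0.2,0.22,0,0],[0,-0.38,0.42,0,0],[0,-0.42,0.46,0,0],[0,-0.42,0.46,0,0],[0,-0.42,0.46,0,0]]

```text
time_s: 4.85
position: [0.5168, 0.1321, 0.2245]
eef_rot: [-3.14, 0.001, 1.13]
force: [0.9, 0.6, -1.5]
finger_gap: 0.269
```

>>> play_rows:
  increments:
    - [[0,-0.42,0.46,0,0],[0,-0.42,0.46,0,0],[0,-0.27,0.3,0,0],[0,-0.12,0.14,0,0],[0,0,0,0,-0.078]]

```text
time_s: 5.48
position: [0.5733, -0.0022, 0.2247]
eef_rot: [-3.14, 0.0, 1.254]
force: [-0.7, 0.5, -1.5]
finger_gap: 0.27
```

>>> play_rows:
  increments:
    - [[0,0,0,0,-0.078],[0,0,0,0,-0.078],[0,0,0,0,-0.078],[0,0,0,0,0],[0,0,0,0,0]]

```text
time_s: 6.1
position: [0.5732, -0.0013, 0.2253]
eef_rot: [-3.141, -0.0, 1.618]
force: [0.7, -0.7, -0.7]
finger_gap: 0.268
```

```bash
python3 - <<'E'
from h import *
import pickle
s=bot.get_image('side');t=bot.get_image('top');save(s,'s4.png',(240,100,370,220),5);save(t,'t4.png',(340,60,480,190),4.5);pickle.dump((s,t),open('4.pkl','wb'))
o=bot.get_obs();print(o['position'],o['eef_rot'],o['force'],o['ft_torque'],o['time_s'])
E
```

```text
[ 0.57335067 -0.00150739  0.22551062] [-3.14120340e+00 -8.12219048e-05  1.61856865e+00] [ 0.22027218  0.24387838 -1.52008533] [ 0.01263105  0.00709659 -0.01153922] 6.2
```

View pics/s4.png

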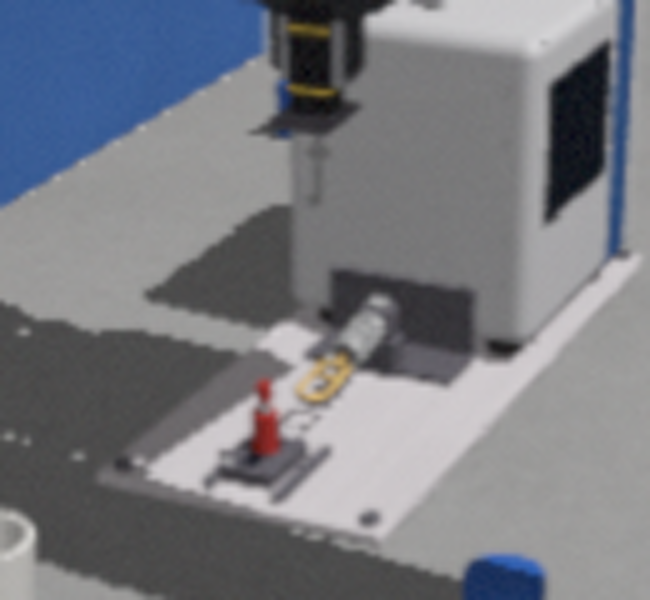

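View pics/t4.png

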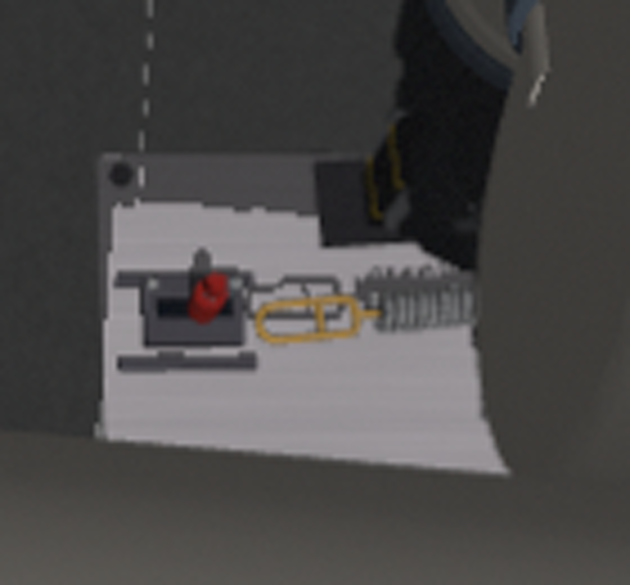

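```bash
python3 - <<'E'
from h import *
import pickle
s,t=pickle.load(open('4.pkl','rb'))
T=np.array([.5733,-.0015,.2255]); yw=1.6186; yd=np.array([np.cos(yw),np.sin(yw)])
c=lambda p:(340+p[0]/4.5,60+p[1]/4.5); d=lambda p:(240+p[0]/5,100+p[1]/5)
for p in[(315,160),(322,247)]: print('guard',atz(t,*c(p),.157+.054))
G=(atz(t,*c((315,160)),.211)+atz(t,*c((322,247)),.211))/2
print('shank from top',G[:2]-.03*yd, 'tcp',T)
print('proj shank toe side',(proj(s,[np.r_[T[:2],.157],np.r_[T[:2],.184],np.r_[T[:2]+.0105*yd,.157]])-[240,100])*5)
# fitting side prediction with top estimate
for n,p in[('ring out',(256,320)),('crossbar',(321,315)),('eye in',(360,313)),('stud top',(213,286))]:
    P=atz(t,*c(p),.06 if 'stud' in n else .045); print(n,np.round(P,4),np.round((proj(s,[P])[0]-[240,100])*5))
save(s,'s4b.png',(280,110,330,210),8)
E
```

```text
guard [0.59033844 0.02805258 0.211     ]
guard [0.55384904 0.02735222 0.211     ]
shank from top [ 0.5735273  -0.00226333] tcp [ 0.5733 -0.0015  0.2255]
proj shank toe side [[314.38466904 196.52548032]
 [313.97865093 150.7706113 ]
 [307.16100359 202.62014207]]
ring out [0.5732 0.0205 0.045 ] [300. 392.]
crossbar [ 0.5751 -0.0114  0.045 ] [320. 370.]
eye in [ 0.5758 -0.0305  0.045 ] [333. 358.]
stud top [0.5859 0.0434 0.06  ] [262. 380.]
```

View pics/s4b.png

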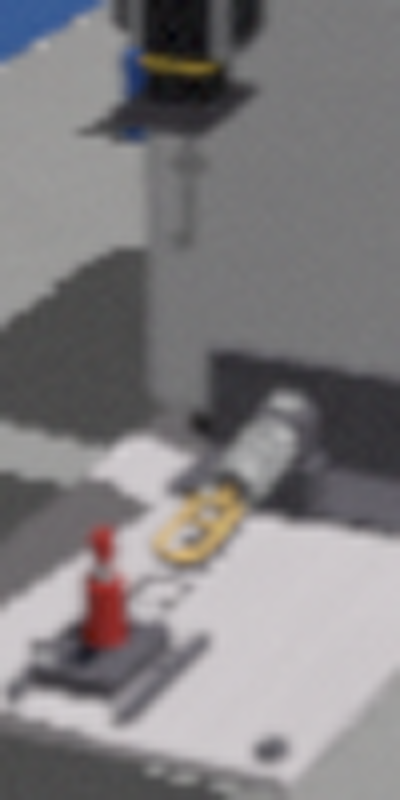

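>>> play_rows:
  increments:
    - [[0,0.0,0.005,0.3,0],[0,0,0,0.4,0],[0,0,0,0.3,0],[0,0,0,0.14,0],[0,0,0,0,0]]

```text
time_s: 6.82
position: [0.5737, -0.0016, 0.1342]
eef_rot: [-3.141, -0.0, 1.62]
force: [0.1, -0.2, -0.8]
finger_gap: 0.273
```

```bash
python3 - <<'E'
from h import *
import pickle
s=bot.get_image('side');t=bot.get_image('top');save(s,'s5.png',(280,130,340,210),8);save(t,'t5.png',(340,60,480,190),4.5);pickle.dump((s,t),open('5.pkl','wb'))
o=bot.get_obs();print(o['position'],o['eef_rot'],o['force'],o['ft_torque'],o['time_s'])
E
```

```text
[ 0.57444724 -0.0017238   0.13529736] [3.14044635e+00 1.76396108e-04 1.61997663e+00] [ 0.15708666  0.54357125 -1.53466093] [-0.00427262 -0.0155427  -0.00119245] 6.925
```

View pics/s5.png

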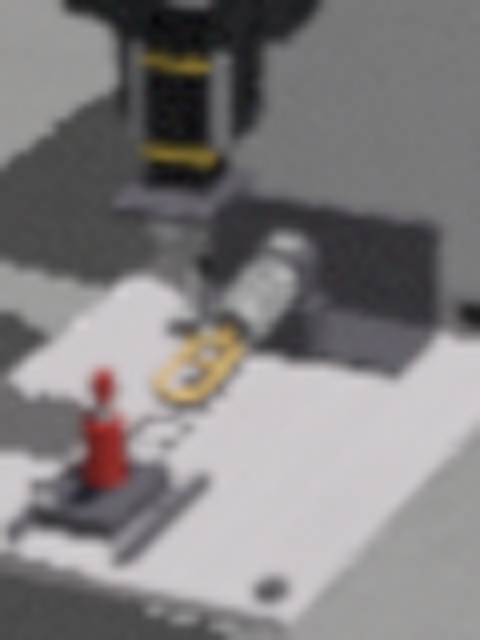

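View pics/t5.png

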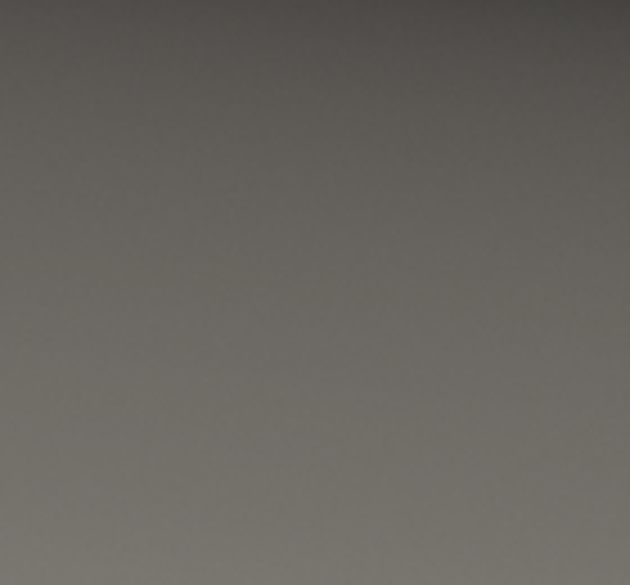

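>>> play_rows:
  increments:
    - [[0,0,0,0.07,0],[0,0,0,0.07,0],[0,0,0,0.07,0],[0,0,0,0.07,0],[0,0,0,0,0]]

```text
time_s: 7.55
position: [0.5736, -0.0017, 0.1115]
eef_rot: [-3.141, -0.0, 1.62]
force: [-0.5, -0.2, -0.3]
finger_gap: 0.271
```

```bash
python3 - <<'E'
from h import *
import pickle
s=bot.get_image('side');save(s,'s6.png',(280,140,340,210),8);pickle.dump(s,open('6.pkl','wb'))
o=bot.get_obs();print(o['position'],o['eef_rot'],o['force'],o['ft_torque'],o['time_s'])
E
```

```text
[ 0.57380914 -0.00169365  0.1118473 ] [-3.14113997e+00 -6.48164226e-05  1.62021283e+00] [ 0.23279627  0.08580956 -1.62169964] [ 0.03491169 -0.04805584 -0.00183626] 7.6
```

View pics/s6.png

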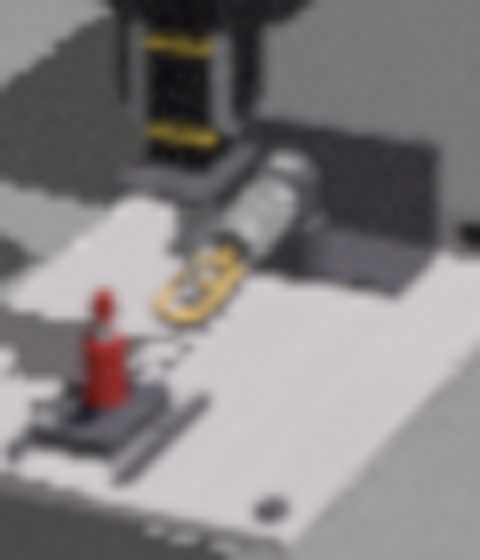

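>>> play_rows:
  increments:
    - [[0,0,0,0.05,0],[0,0,0,0.06,0],[0,0,0,0.06,0],[0,0,0,0,0]]

```text
time_s: 8.1
position: [0.5736, -0.0017, 0.098]
eef_rot: [-3.141, -0.0, 1.62]
force: [0.3, -0.6, -1.0]
finger_gap: 0.27
```

```bash
python3 - <<'E'
from h import *
import pickle
s=bot.get_image('side');save(s,'s7.png',(280,140,340,210),8);pickle.dump(s,open('7.pkl','wb'))
o=bot.get_obs();print(o['position'],o['eef_rot'],o['force'],o['ft_torque'],o['time_s'])
E
```

```text
[ 0.57379856 -0.00168792  0.09826602] [-3.14119917e+00 -5.24511818e-05  1.62022466e+00] [ 0.07066964 -0.4656901  -0.53912308] [-0.03760277  0.01942479  0.00596401] 8.15
```

View pics/s7.png

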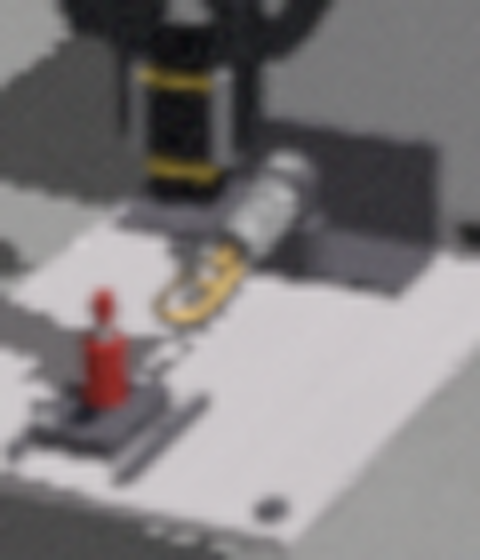

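>>> play_rows:
  increments:
    - [[0,0.05,0,0,0],[0,0.05,0,0,0],[0,0.05,0,0,0],[0,0.05,0,0,0],[0,0,0,0,0]]

```text
time_s: 8.78
position: [0.5731, 0.0146, 0.0985]
eef_rot: [3.142, -0.0, 1.621]
force: [-0.8, 0.1, -0.6]
finger_gap: 0.273
```

```bash
cat > look.py <<'E'
from h import *
import pickle,sys
n=sys.argv[1]
s=bot.get_image('side');save(s,n+'.png',(265,140,340,210),8);pickle.dump(s,open(n+'.pkl','wb'))
o=bot.get_obs();print(o['position'],o['eef_rot'],o['force'],o['ft_torque'],o['time_s'])
E
python3 look.py s8
```

```text
[0.57313717 0.01444209 0.09850824] [3.14152863e+00 3.27268741e-05 1.62054405e+00] [ 0.69619357 -0.62250983 -1.18389537] [ 0.01851011  0.03359658 -0.0015371 ] 8.825
```

View pics/s8.png

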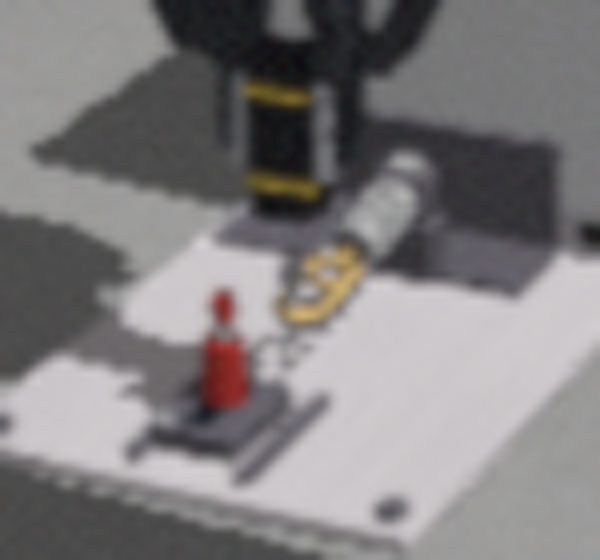

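>>> play_rows:
  increments:
    - [[0,0.04,0,0,0],[0,0.04,0,0,0],[0,0.02,0,0,0],[0,0,0,0,0]]

```text
time_s: 9.32
position: [0.5727, 0.0223, 0.0985]
eef_rot: [3.142, 0.0, 1.62]
force: [-0.0, -1.2, -1.5]
finger_gap: 0.268
```

```bash
python3 look.py s9; python3 - <<'E'
from h import *
import pickle
s=pickle.load(open('s9.pkl','rb'))
P=np.array([[.5727,.0225,z] for z in(.029,.045,.079)])
print((proj(s,P)+[.7,0]-[265,140])*8)
E
```

```text
[0.57272689 0.02225943 0.09849661] [3.14157412e+00 1.00658092e-04 1.62032895e+00] [ 1.16011228 -2.2845279  -1.04559871] [-0.58950258 -0.01549616 -0.04590268] 9.375
[[284.93294328 349.78330079]
 [284.38153351 309.7999596 ]
 [283.20543405 223.2971288 ]]
```

View pics/s9.png

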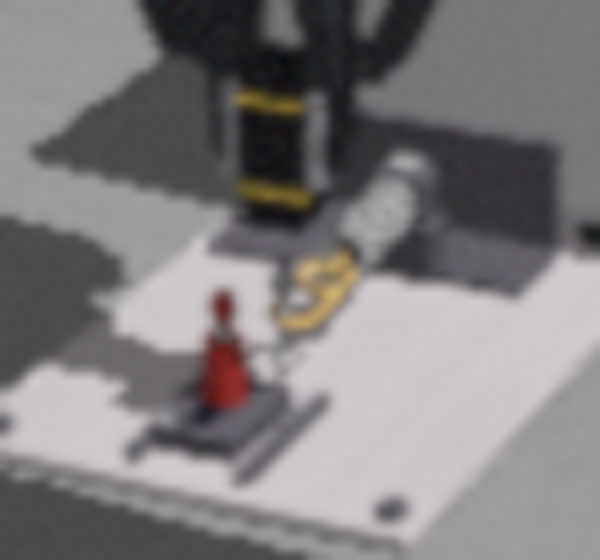

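>>> play_rows:
  increments:
    - [[0,0,0,-0.06,0],[0,0,0,-0.06,0],[0,0,0,-0.06,0],[0,0,0,-0.06,0],[0,0,0,0,0]]

```text
time_s: 10.0
position: [0.573, 0.0223, 0.1181]
eef_rot: [3.141, 0.0, 1.62]
force: [0.0, -2.3, -2.2]
finger_gap: 0.27
```

```bash
python3 look.py s10
```

```text
[0.57283207 0.0222731  0.11786774] [3.14120393e+00 6.05485684e-05 1.62026518e+00] [ 0.41937267 -1.90897575 -2.33097865] [-0.52949265 -0.07347021  0.03355908] 10.05
```

View pics/s10.png

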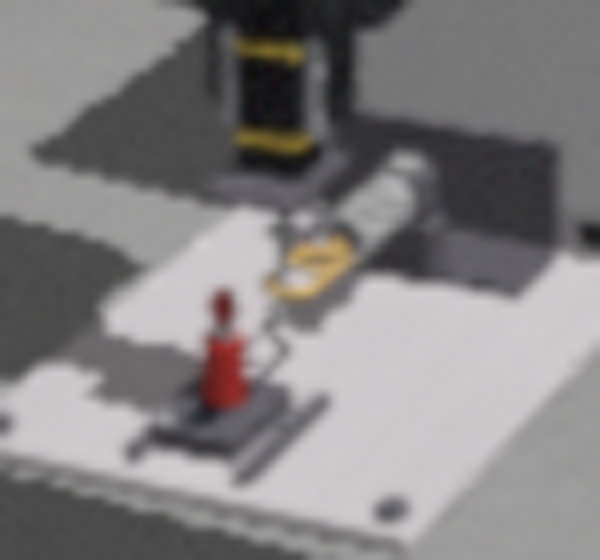

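>>> play_rows:
  increments:
    - [[0,0.01,0,-0.06,0],[0,0.01,0,-0.06,0],[0,0.01,0,-0.06,0],[0,0.01,0,-0.06,0],[0,0,0,0,0]]

```text
time_s: 10.68
position: [0.5727, 0.0255, 0.1373]
eef_rot: [3.141, 0.0, 1.62]
force: [0.3, -2.6, -4.8]
finger_gap: 0.273
```

```bash
python3 look.py s11
```

```text
[0.57260806 0.02550442 0.13698208] [3.14135327e+00 2.32081562e-05 1.62023747e+00] [ 0.15233218 -2.27722205 -5.68650691] [-0.60835566 -0.06894989 -0.00380545] 10.725
```

View pics/s11.png

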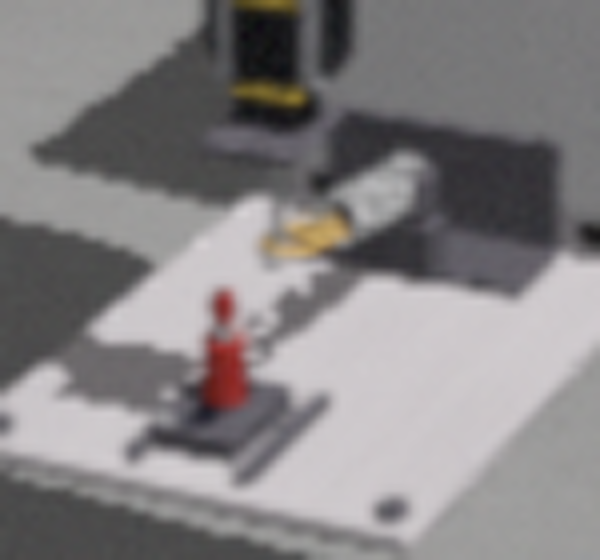

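>>> play_rows:
  increments:
    - [[0,0.064,0.02,0,0.005],[0,0.064,0.02,0,0.005],[0,0.064,0.02,0,0.005],[0,0.064,0.02,0,0.005],[0,0.064,0.02,0,0.005]]
  force: 120

```text
time_s: 11.35
position: [0.5798, 0.0516, 0.1369]
eef_rot: [-3.142, 0.0, 1.581]
force: [0.3, -4.1, -4.2]
finger_gap: 0.265
```

```bash
python3 look.py s12
```

```text
[0.57995596 0.05214822 0.13687958] [ 3.14145475e+00 -4.40421119e-05  1.58031818e+00] [-0.54994018 -4.65750857 -4.51422114] [-1.06039754 -0.03248199 -0.00686508] 11.4
```

View pics/s12.png

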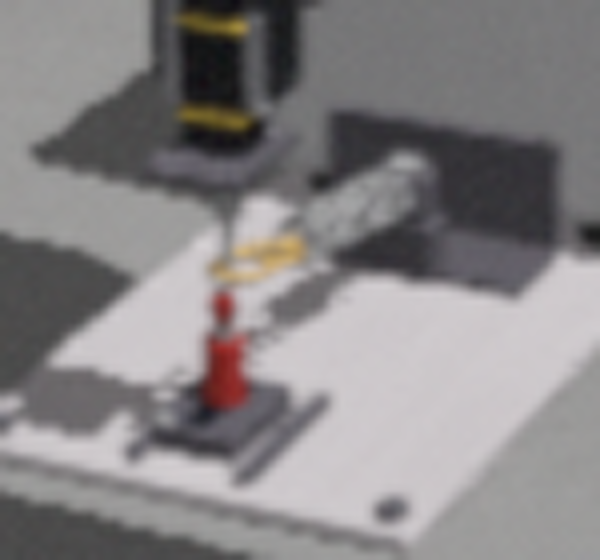

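>>> play_rows:
  increments:
    - [[0,0.064,0.016,0,0.004],[0,0.064,0.016,0,0.004],[0,0.064,0.016,0,0.004],[0,0.064,0.016,0,0.004],[0,0.05,0.016,0,0.004]]

```text
time_s: 12.02
position: [0.5861, 0.0757, 0.1369]
eef_rot: [-3.141, 0.001, 1.549]
force: [0.1, -6.9, -4.3]
finger_gap: 0.265
```

>>> play_rows:
  increments:
    - [[0,0,0,0,0]]

```text
time_s: 12.15
position: [0.5862, 0.0758, 0.1369]
eef_rot: [-3.142, 0.0, 1.55]
force: [-0.3, -6.2, -3.5]
finger_gap: 0.267
```

```bash
python3 look.py s13; python3 - <<'E'
from h import *
t=bot.get_image('top');save(t,'t13.png');
import pickle;s=pickle.load(open('s13.pkl','rb'));save(s,'s13b.png',(265,140,325,200),12)
E
```

```text
[0.58609671 0.07566267 0.13682767] [-3.14140295e+00  5.30740026e-04  1.54970865e+00] [-0.0792953  -5.97265563 -5.19799725] [-1.61487916  0.02672628 -0.02357701] 12.2
```

View pics/s13b.png

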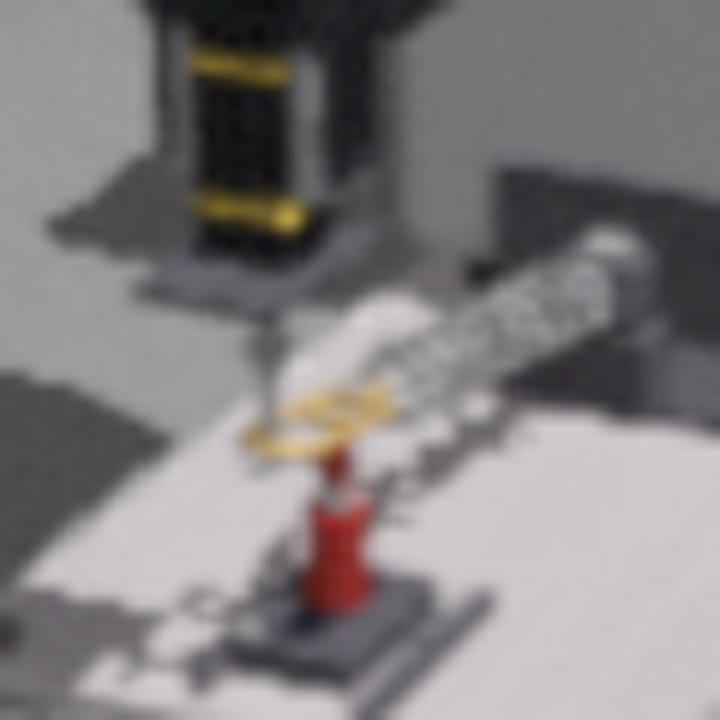

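View pics/t13.png

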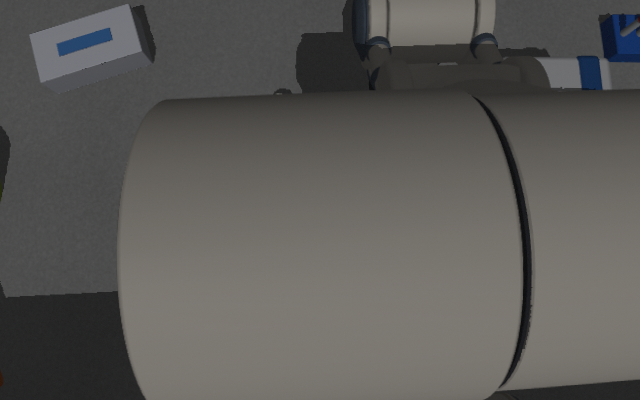

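```bash
cat > ov.py <<'E'
from h import *
import pickle,sys
# args: name shankx shanky wirez off_u off_v crop
def fitting(sh,wz,piv,n=40):
    # eye-frame points of wire centreline
    e=np.array([sh[0],sh[1],wz])
    dirv=e-piv; L=np.linalg.norm(dirv); yv=dirv/L
    xv=np.cross(yv,[0,0,1]);xv/=np.linalg.norm(xv)
    tip=e+yv*4.5; eye=tip-yv*39
    pl=[]
    w=8.75
    a=np.linspace(np.pi,0,n)
    out=[(w*np.cos(q),30.25+w*np.sin(q)) for q in a]
    loop=[(-w,-8.75)]+out+[(w,-8.75),(-w,-8.75)]
    bar=[(-w,8.75),(w,8.75)]
    tail=[(0,-8.75),(0,-16.75)]
    f=lambda l:np.array([eye+(xv*p[0]+yv*p[1])*(1 if abs(w)<1 else .001) if 0 else eye0+xv*p[0]*1e-3+yv*p[1]*1e-3 for p in l])
    eye0=e+yv*(.0045-.039)
    return eye0,[f(loop),f(bar),f(tail)]
def draw(s,im,pls,crop,sc,off,col):
    for pl in pls:
        q=(proj(s,pl)+off-[crop[0],crop[1]])*sc
        cv2.polylines(im,[np.round(q).astype(int)],False,col,1,cv2.LINE_AA)
def circ(c,r,n=24):
    a=np.linspace(0,2*np.pi,n+1);return np.stack([c[0]+r*np.cos(a),c[1]+r*np.sin(a),0*a+c[2]],1)
E
cat > ov13.py <<'E'
from ov import *
n,sx,sy,wz,stx,sty,ou,ov_=sys.argv[1],*map(float,sys.argv[2:9])
s=pickle.load(open(n+'.pkl','rb'));crop=(265,140,325,200);sc=12
im=cv2.resize(s['image'][140:200,265:325,::-1],None,fx=sc,fy=sc,interpolation=cv2.INTER_CUBIC)
eye,p=fitting((sx,sy),wz,np.array([.583,-.105,.045]));print('eye',eye)
off=np.array([ou,ov_])
draw(s,im,p,crop,sc,off,(255,0,0))
draw(s,im,[circ((stx,sty,.0585),.005),circ((stx,sty,.042),.008),circ((stx,sty,.018),.008)],crop,sc,off,(0,255,0))
draw(s,im,[np.array([[sx,sy,wz-.007],[sx,sy,wz+.043]])],crop,sc,off,(0,255,255))
cv2.imwrite('pics/'+n+'_ov.png',im)
E
python3 ov13.py s13 .5861 .0757 .0749 .5858 .043 .4 .5
```

```text
eye [0.58551616 0.04166769 0.06926875]
```

View pics/s13_ov.png

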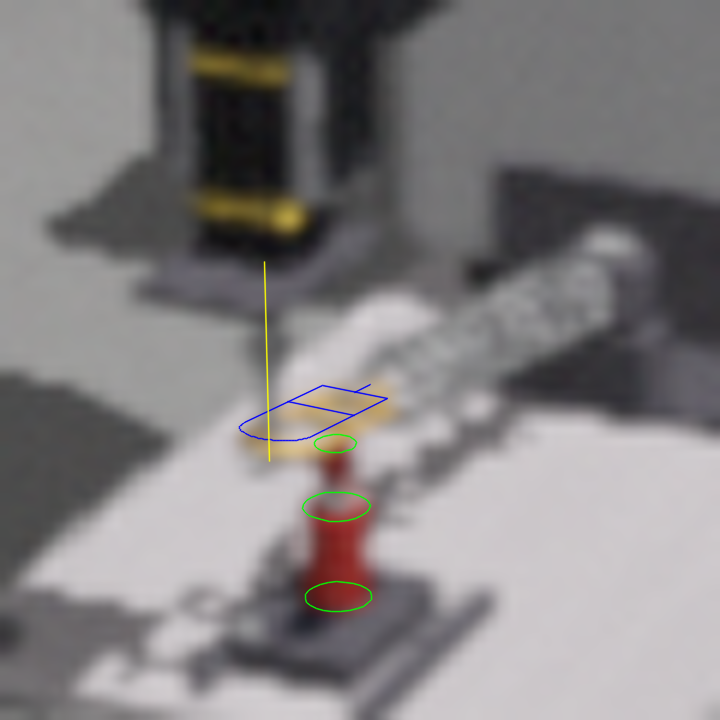

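>>> play_rows:
  increments:
    - [[0,0.015,0.003,0.025,0],[0,0,0,0.025,0],[0,0,0,0.025,0],[0,0,0,0,0]]

```text
time_s: 12.75
position: [0.5863, 0.0767, 0.1308]
eef_rot: [-3.141, 0.001, 1.549]
force: [-0.7, -6.5, -3.4]
finger_gap: 0.267
```

```bash
python3 look.py s14;  python3 ov13.py s14 .5864 .0769 .0689 .5858 .043 .4 .5
```

```text
[0.58632941 0.07668366 0.13079839] [-3.14131771e+00  5.51136449e-04  1.54950061e+00] [-0.03713665 -6.81253207 -4.18956115] [-1.64969118  0.04809824  0.07502489] 12.8
eye [0.58576075 0.04269987 0.06440641]
```

View pics/s14_ov.png

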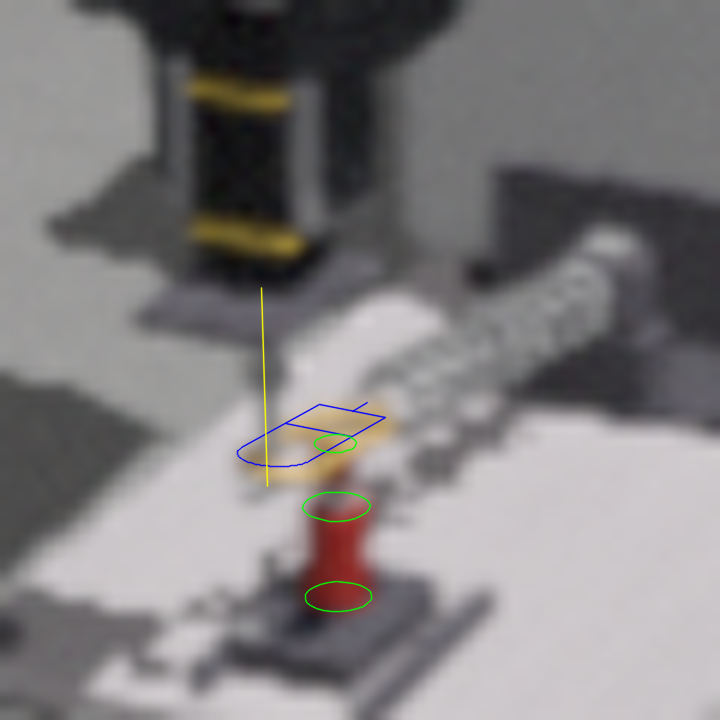

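>>> play_rows:
  increments:
    - [[0,0,0,0.02,0],[0,0,0,0.02,0],[0,0,0,0.02,0],[0,0,0,0,0]]

```text
time_s: 13.3
position: [0.5864, 0.0767, 0.126]
eef_rot: [-3.141, 0.001, 1.549]
force: [-0.3, -6.8, -3.9]
finger_gap: 0.265
```

```bash
python3 look.py s15;  python3 ov13.py s15 .5864 .0769 .0641 .5858 .043 .4 .5;sleep 0
```

```text
[0.58638882 0.07666919 0.12607434] [-3.14148108e+00  5.47974114e-04  1.54951669e+00] [-0.56892176 -6.81864726 -2.81956336] [-1.60147347  0.04660683  0.04254869] 13.35
eye [0.58575878 0.04259456 0.06049783]
```

View pics/s15_ov.png

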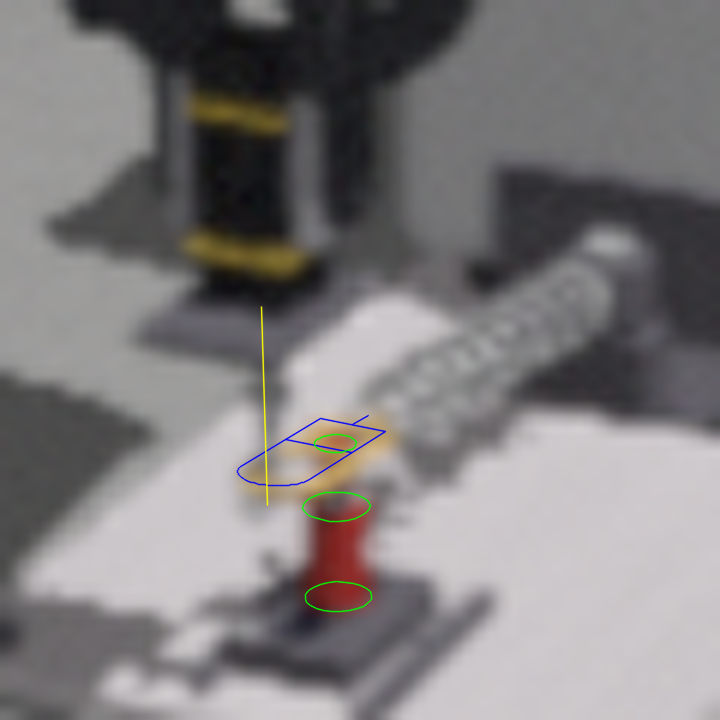

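```bash
python3 - <<'E'
from h import *
import pickle;s=pickle.load(open('s15.pkl','rb'));save(s,'s15c.png',(280,165,310,195),24)
E
```

```text
(no output)
```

View pics/s15c.png

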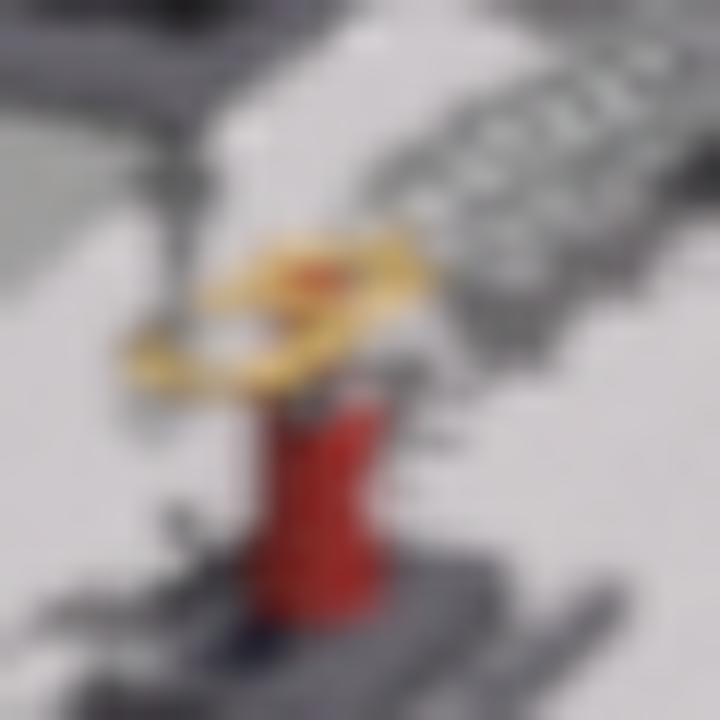

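>>> play_rows:
  increments:
    - [[0,0,0.014,0,0],[0,0,0,0.02,0],[0,0,0,0.02,0],[0,0,0,0,0]]

```text
time_s: 13.85
position: [0.5875, 0.0767, 0.1228]
eef_rot: [-3.141, 0.001, 1.549]
force: [-0.5, -6.4, -4.2]
finger_gap: 0.27
```

```bash
python3 look.py s16;  python3 - <<'E'
from h import *
import pickle;s=pickle.load(open('s16.pkl','rb'));save(s,'s16c.png',(280,165,310,195),24)
E
```

```text
[0.58752788 0.07667727 0.12289056] [-3.14153691e+00  5.00895543e-04  1.54947620e+00] [-0.3642596  -5.77239167 -2.78339126] [-1.62293107  0.11828297  0.04806412] 13.9
```

View pics/s16c.png

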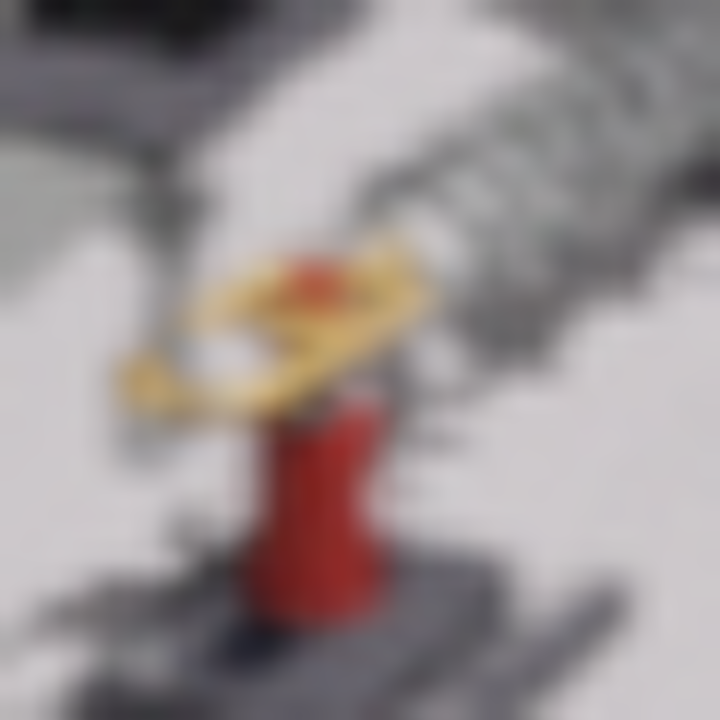

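>>> play_rows:
  increments:
    - [[0,0,-0.004,0.025,0],[0,0,0,0.025,0],[0,0,0,0,0]]

```text
time_s: 14.28
position: [0.5872, 0.0767, 0.1189]
eef_rot: [-3.142, 0.001, 1.55]
force: [0.6, -5.7, -2.5]
finger_gap: 0.269
```

```bash
python3 look.py s17;  python3 - <<'E'
from h import *
import pickle;s=pickle.load(open('s17.pkl','rb'));save(s,'s17c.png',(280,165,310,195),24)
E
```

```text
[0.58720362 0.07670228 0.11890107] [-3.14151215e+00  4.88182922e-04  1.54951008e+00] [-1.79058376 -6.15602257 -2.61312272] [-1.6061896   0.05780181  0.05762359] 14.325
```

View pics/s17c.png

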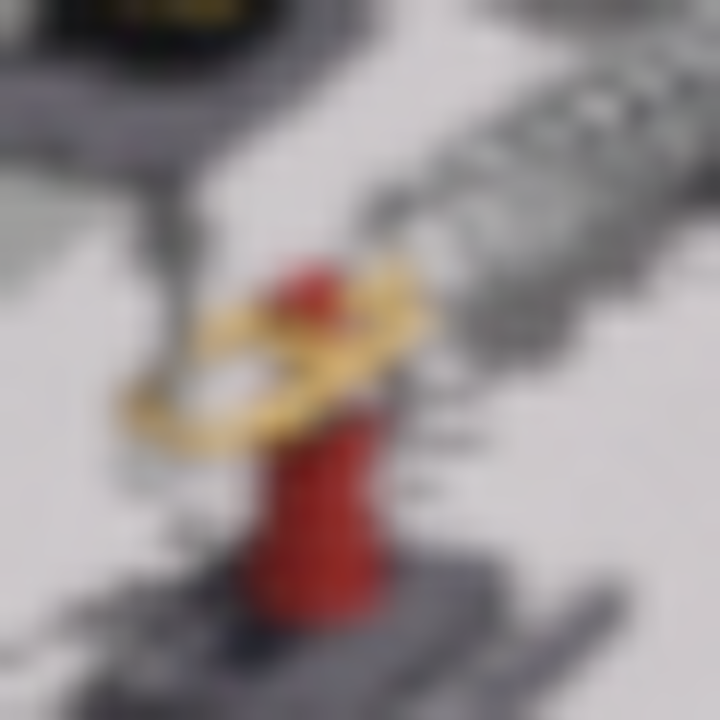

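>>> play_rows:
  increments:
    - [[0,0,0,0.03,0],[0,0,0,0.03,0],[0,0,0,0.03,0],[0,0,0,0,0]]

```text
time_s: 14.82
position: [0.5872, 0.0767, 0.1117]
eef_rot: [-3.142, 0.0, 1.549]
force: [-0.0, -7.4, -1.8]
finger_gap: 0.271
```

```bash
python3 look.py s18;  python3 - <<'E'
from h import *
import pickle;s=pickle.load(open('s18.pkl','rb'));save(s,'s18c.png',(280,165,310,195),24)
E
```

```text
[0.5872682  0.076706   0.11173844] [3.14153380e+00 4.46371110e-04 1.54946872e+00] [-0.29724746 -7.02183401 -2.3894735 ] [-1.57809946  0.08374969  0.01021568] 14.875
```

View pics/s18c.png

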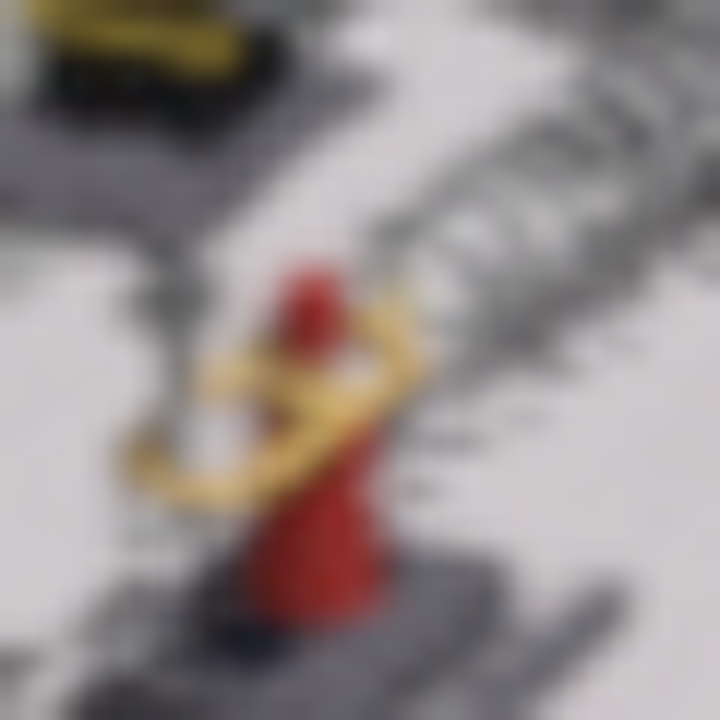

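>>> play_rows:
  increments:
    - [[0,0,0,0.025,0],[0,0,0,0.025,0],[0,0,0,0,0]]

```text
time_s: 15.25
position: [0.5873, 0.0767, 0.1077]
eef_rot: [3.141, 0.0, 1.549]
force: [-0.4, -6.2, -1.8]
finger_gap: 0.263
```

```bash
python3 look.py s19;  python3 - <<'E'
from h import *
import pickle;s=pickle.load(open('s19.pkl','rb'));save(s,'s19c.png',(280,165,310,195),24)
E
```

```text
[0.58731242 0.07671591 0.10780037] [3.14141707e+00 4.66235351e-04 1.54955942e+00] [-0.42579377 -6.68168714 -1.95404455] [-1.628166    0.08052924 -0.07408541] 15.3
```

View pics/s19c.png

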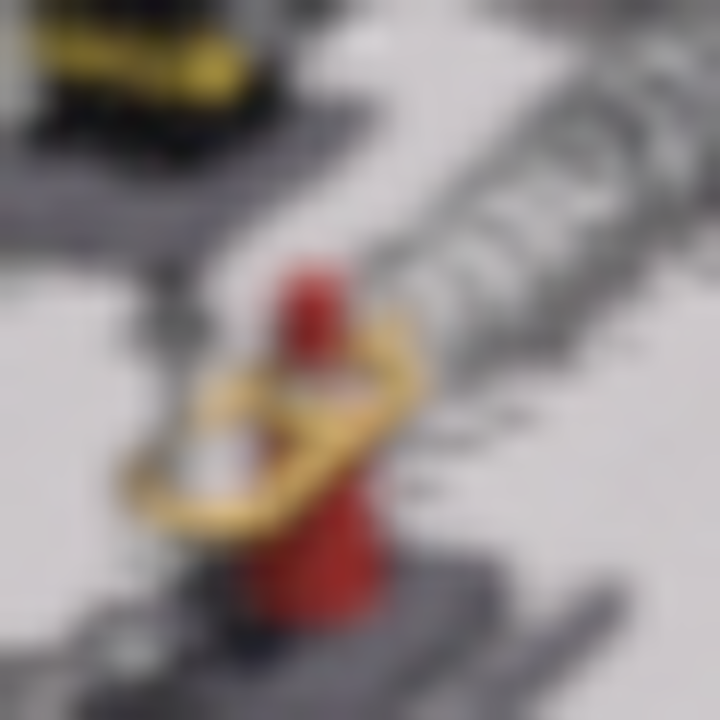

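>>> play_rows:
  increments:
    - [[0,-0.015,0,0,0],[0,-0.015,0,0,0],[0,-0.015,0,0,0],[0,0,0,0,0]]

```text
time_s: 15.8
position: [0.5872, 0.0734, 0.1078]
eef_rot: [3.141, -0.0, 1.549]
force: [0.1, -2.5, -1.1]
finger_gap: 0.268
```

```bash
python3 look.py s20;  python3 - <<'E'
from h import *
import pickle;s=pickle.load(open('s20.pkl','rb'));save(s,'s20c.png',(280,165,310,195),24)
E
```

```text
[0.58724977 0.07346927 0.10779566] [ 3.14134135e+00 -1.82782016e-04  1.54942001e+00] [-0.34294013 -2.60976406 -1.73644272] [-0.75530094  0.01560388  0.04403632] 15.85
```

View pics/s20c.png

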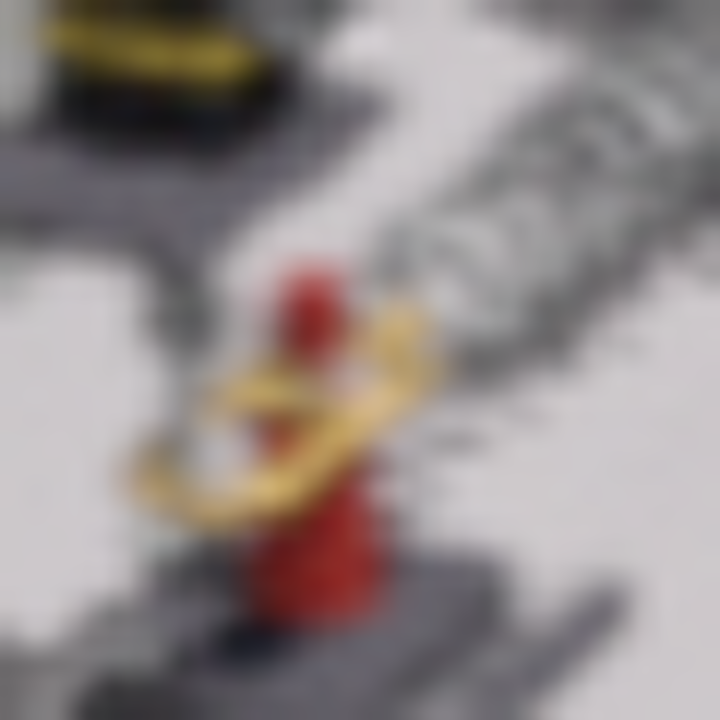

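>>> play_rows:
  increments:
    - [[0,-0.012,0,0,0],[0,-0.012,0,0,0],[0,0,0,0,0]]

```text
time_s: 16.23
position: [0.5871, 0.0716, 0.1077]
eef_rot: [-3.142, -0.0, 1.549]
force: [0.4, 0.6, -2.7]
finger_gap: 0.265
```

```bash
python3 look.py s21;  python3 - <<'E'
from h import *
import pickle;s=pickle.load(open('s21.pkl','rb'));save(s,'s21c.png',(280,165,310,195),24)
E
```

```text
[0.58706792 0.07157145 0.10767069] [-3.14156384e+00 -2.20023085e-04  1.54946623e+00] [ 0.59894924  1.06670043 -1.70709592] [0.0827019  0.00111511 0.01284977] 16.275
```

View pics/s21c.png

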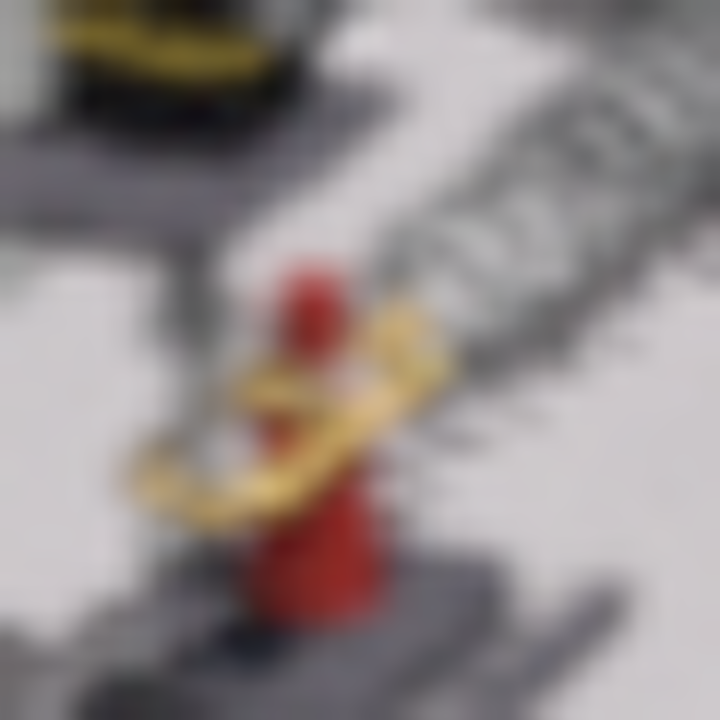

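>>> play_rows:
  increments:
    - [[0,0.008,0,0,0],[0,0,0,0.03,0],[0,0,0,0.04,0],[0,0,0,0.04,0],[0,0,0,0,0]]

```text
time_s: 16.9
position: [0.5869, 0.0721, 0.0985]
eef_rot: [-3.141, 0.0, 1.55]
force: [0.0, 0.6, -1.4]
finger_gap: 0.264
```

```bash
python3 look.py s22;  python3 - <<'E'
from h import *
import pickle;s=pickle.load(open('s22.pkl','rb'));save(s,'s22c.png',(280,165,310,195),24)
E
```

```text
[0.58702292 0.07207596 0.09869743] [-3.14126554e+00  1.63450536e-05  1.54951688e+00] [-0.1917516  -0.17088416 -1.47126799] [ 0.01624457 -0.00238047 -0.02251555] 16.95
```

View pics/s22c.png

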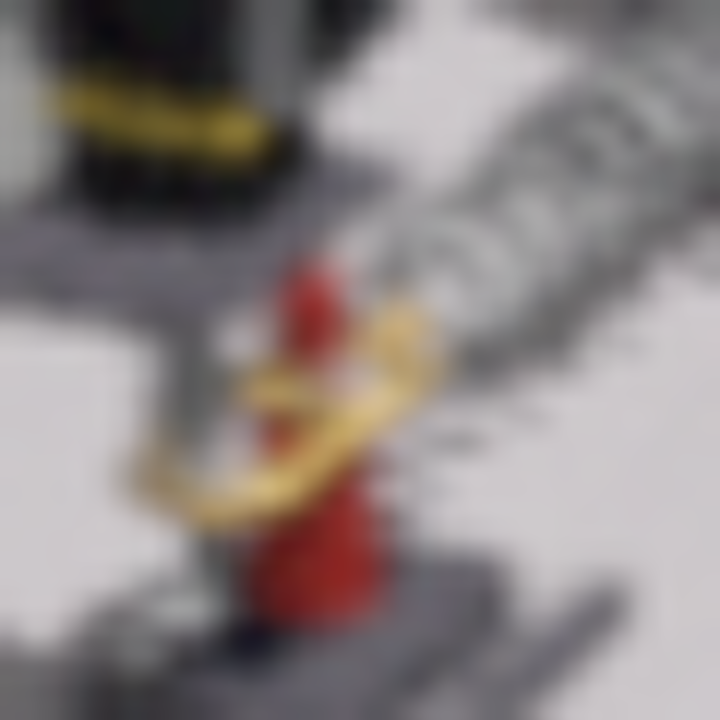

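>>> play_rows:
  increments:
    - [[0,-0.03,0,0,0],[0,-0.03,0,0,0],[0,0,0,0,0]]

```text
time_s: 17.32
position: [0.587, 0.067, 0.099]
eef_rot: [3.141, 0.0, 1.549]
force: [0.0, 0.1, -1.3]
finger_gap: 0.269
```

```bash
python3 look.py s23
```

```text
[0.58705277 0.06713186 0.09894417] [ 3.14147140e+00 -1.94454514e-05  1.54924034e+00] [-0.32395544 -0.42964934 -0.84817381] [-0.00676633  0.02719143 -0.0117699 ] 17.375
```

>>> play_rows:
  increments:
    - [[0,-0.03,0,0,0],[0,-0.03,0,0,0],[0,-0.03,0,0,0],[0,0,0,0,0]]

```text
time_s: 17.88
position: [0.5868, 0.0598, 0.0989]
eef_rot: [-3.142, 0.0, 1.549]
force: [0.6, -0.3, -1.3]
finger_gap: 0.265
```

```bash
python3 look.py s24;  python3 - <<'E'
from h import *
import pickle;s=pickle.load(open('s24.pkl','rb'));save(s,'s24c.png',(280,165,310,195),24)
E
```

```text
[0.58683404 0.05997667 0.09887589] [-3.14157033e+00 -2.64926352e-06  1.54929501e+00] [ 0.02695734  0.20762341 -1.63574338] [ 0.01965436  0.05978728 -0.01956694] 17.925
```

View pics/s24c.png

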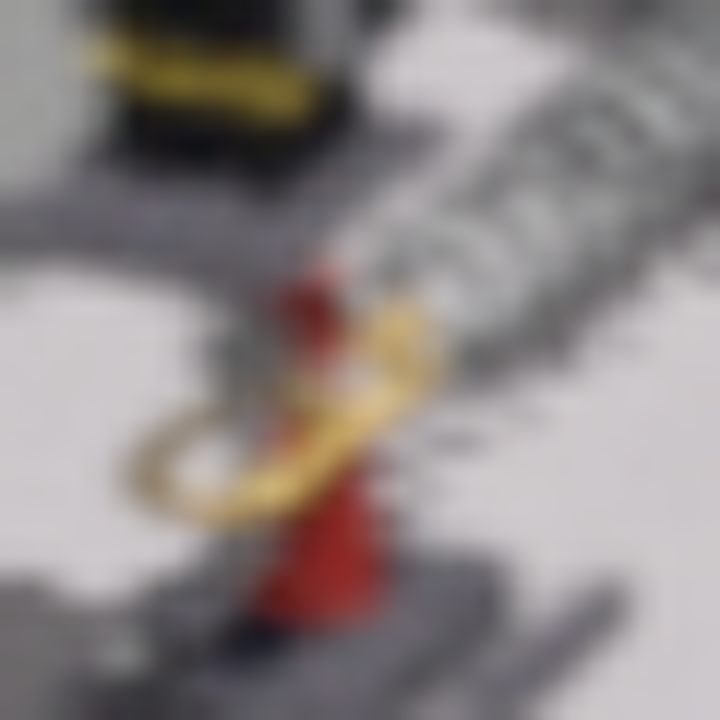

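>>> play_rows:
  increments:
    - [[0,0,-0.006,-0.04,0],[0,0,0,-0.04,0],[0,0,0,-0.04,0],[0,0,0,0,0]]

```text
time_s: 18.42
position: [0.5865, 0.0601, 0.1088]
eef_rot: [3.141, -0.0, 1.55]
force: [0.1, 0.4, -1.7]
finger_gap: 0.264
```

```bash
python3 look.py s25;  python3 - <<'E'
from h import *
import pickle;s=pickle.load(open('s25.pkl','rb'));save(s,'s25c.png',(280,160,310,190),24)
E
```

```text
[0.58643621 0.06010166 0.10864409] [3.14131455e+00 2.71502257e-05 1.54957684e+00] [ 0.37013993  0.30420793 -1.59031107] [0.00355845 0.05845811 0.00026831] 18.475
```

View pics/s25c.png

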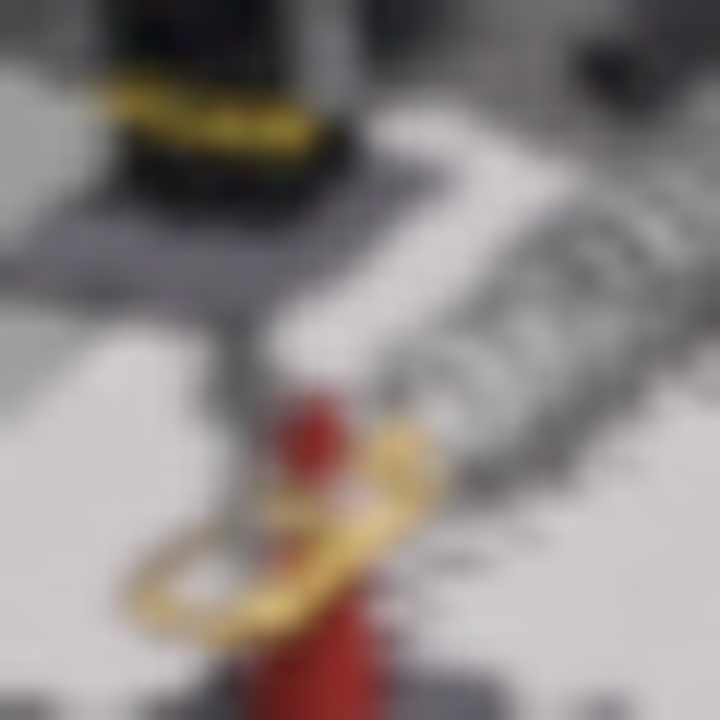

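>>> play_rows:
  increments:
    - [[0,0,0,-0.05,0],[0,0,0,-0.05,0],[0,0,0,-0.05,0],[0,0,0,0,0]]

```text
time_s: 18.98
position: [0.5866, 0.0601, 0.1209]
eef_rot: [3.141, -0.0, 1.55]
force: [-0.2, 0.1, -1.8]
finger_gap: 0.266
```

```bash
python3 look.py s26;  python3 - <<'E'
from h import *
import pickle;s=pickle.load(open('s26.pkl','rb'));save(s,'s26c.png',(280,160,310,190),24)
E
```

```text
[0.58646907 0.06012308 0.12066824] [ 3.14121658e+00 -1.07561157e-05  1.54959412e+00] [-0.22611388 -0.15272599 -0.90288205] [ 0.01988147 -0.00324915  0.01861478] 19.025
```

View pics/s26c.png

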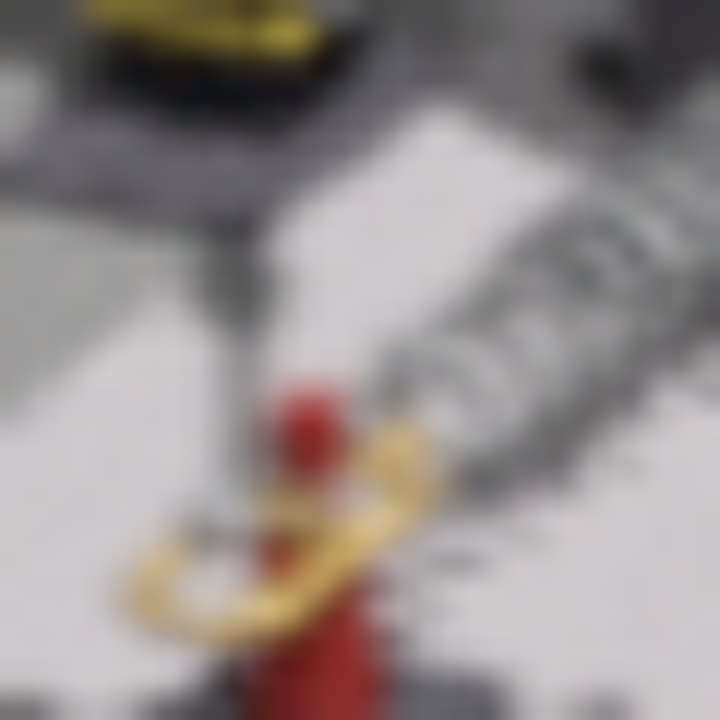

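>>> play_rows:
  increments:
    - [[0,0,0,-0.2,0],[0,0,0,-0.4,0],[0,0,0,-0.4,0],[0,0,0,-0.31,0],[0,0,0,0,0]]

```text
time_s: 19.65
position: [0.5874, 0.0601, 0.2279]
eef_rot: [3.137, -0.0, 1.55]
force: [0.2, -0.1, -2.5]
finger_gap: 0.265
```

>>> play_rows:
  increments:
    - [[0,0,0,0,0.067],[0,0,0,0,0.067],[0,0,0,0,0.067],[0,0,0,0,0.066],[0,0,0,0,0]]

```text
time_s: 20.27
position: [0.586, 0.0601, 0.2247]
eef_rot: [-3.141, 0.001, 1.131]
force: [0.1, -0.3, -1.1]
finger_gap: 0.264
```

>>> play_rows:
  increments:
    - [[0,0.14,-0.2,0,0],[0,0.28,-0.4,0,0],[0,0.34,-0.46,0,0],[0,0.34,-0.46,0,0],[0,0.34,-0.46,0,0]]

```text
time_s: 20.9
position: [0.4905, 0.2337, 0.2252]
eef_rot: [-3.141, 0.0, 1.132]
force: [1.7, 0.4, -1.1]
finger_gap: 0.264
```

>>> play_rows:
  increments:
    - [[0,0.34,-0.46,0,0],[0,0.28,-0.4,0,0],[0,0.14,-0.2,0,0],[0,0.06,-0.1,0,0],[0,0,0,0,0]]

```text
time_s: 21.52
position: [0.4362, 0.3306, 0.2252]
eef_rot: [3.142, 0.0, 1.131]
force: [0.7, -0.5, -2.2]
finger_gap: 0.265
```

```bash
python3 - <<'E'
from h import *
import pickle
s=bot.get_image('side');t=bot.get_image('top');save(s,'s30.png',(240,90,360,210),6);save(t,'t30.png',(200,130,320,250),5)
o=bot.get_obs();p=o['position'];y=o['eef_rot'][2];print(p,o['eef_rot'],o['force'],o['time_s'])
d=np.array([.4337,.3358])-p[:2]; print('tool',(d@[np.cos(y),np.sin(y)])/.08,(d@[np.sin(y),-np.cos(y)])/.08)
E
```

```text
[0.43677262 0.33004698 0.22526586] [3.14139468e+00 1.48083660e-04 1.12958433e+00] [ 0.39203262  0.1512526  -2.15134871] 21.625
tool 0.04862459371906401 -0.06543893720000944
```

View pics/s30.png

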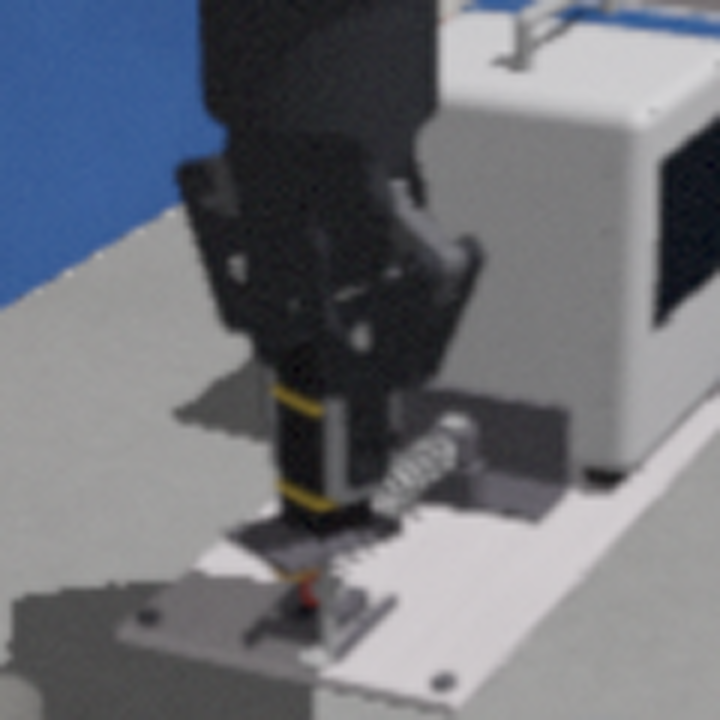

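View pics/t30.png

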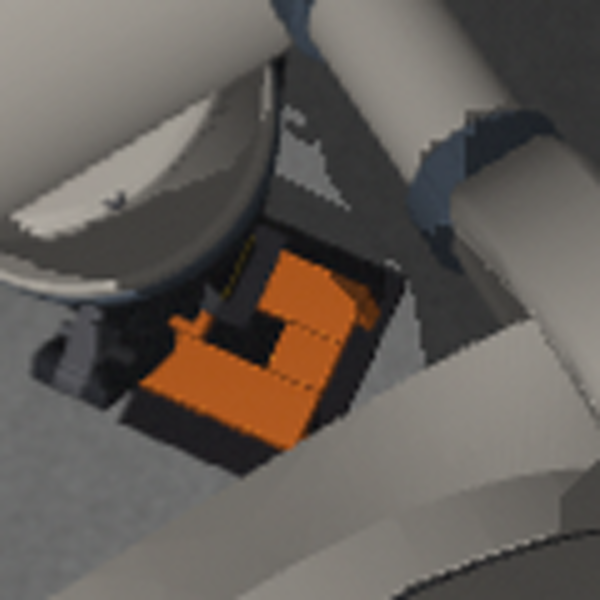

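>>> play_rows:
  increments:
    - [[0,0.049,-0.065,0,0],[0,0,0,0.35,0],[0,0,0,0.35,0],[0,0,0,0.1,0],[0,0,0,0,0]]

```text
time_s: 22.25
position: [0.4334, 0.3365, 0.1614]
eef_rot: [-3.141, 0.0, 1.13]
force: [0.7, -0.2, -1.9]
finger_gap: 0.263
```

>>> play_rows:
  increments:
    - [[0,0,0,0.2,0],[0,0,0,0.2,0],[0,0,0,0.2,0],[0,0,0,0.2,0],[0,0,0,0,0]]

```text
time_s: 22.88
position: [0.4326, 0.3361, 0.096]
eef_rot: [-3.14, 0.002, 1.13]
force: [-0.2, -0.7, -0.6]
finger_gap: 0.263
```

```bash
python3 - <<'E'
from h import *
s=bot.get_image('side');save(s,'s31.png',(235,150,345,290),4)
o=bot.get_obs();print(o['position'],o['force'],o['ft_torque'])
E
```

```text
[0.43303361 0.33639091 0.0967621 ] [ 0.05523339  0.56452481 -1.37663687] [-0.03173521  0.01172526  0.03314517]
```

View pics/s31.png

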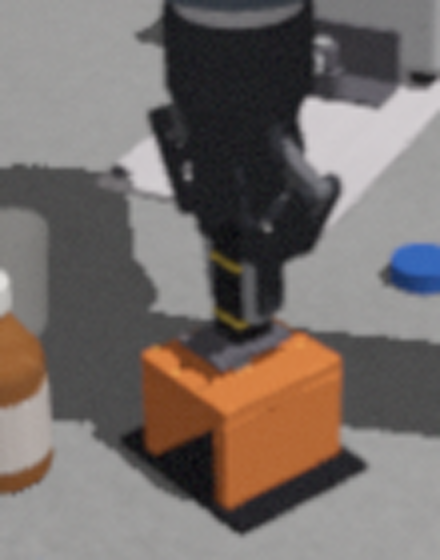

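Nearly seated. Lowering the last 9 mm gently and watching the force.

>>> play_rows:
  increments:
    - [[0,0,0,0.04,0],[0,0,0,0.03,0],[0,0,0,0.03,0],[0,0,0,0,0]]

```text
time_s: 23.42
position: [0.4332, 0.3365, 0.0892]
eef_rot: [-3.142, 0.0, 1.13]
force: [-0.1, 0.4, -1.5]
finger_gap: 0.272
```

>>> play_rows:
  increments:
    - [[0,0,0,0.015,0],[0,0,0,0.015,0],[0,0,0,0,0]]

```text
time_s: 23.8
position: [0.4333, 0.3365, 0.087]
eef_rot: [3.141, -0.0, 1.13]
force: [-0.4, -1.3, 2.6]
finger_gap: 0.265
```

>>> play_rows:
  increments:
    - [[0.6,0,0,0,0],[0.6,0,0,0,0],[0.8,0,0,0,0],[0.8,0,0,0,0],[0.8,0,0,0,0]]

```text
time_s: 24.42
position: [0.4333, 0.3365, 0.0869]
eef_rot: [-3.142, 0.0, 1.13]
force: [-0.7, 0.6, 0.2]
finger_gap: 0.801
```

>>> play_rows:
  increments:
    - [[0.8,0,0,-0.2,0],[0.8,0,0,-0.5,0],[0.8,0,0,-0.5,0],[0.8,0,0,-0.4,0],[0.8,0,0,0,0]]

```text
time_s: 25.05
position: [0.4344, 0.3373, 0.2183]
eef_rot: [3.139, -0.005, 1.13]
force: [0.0, 1.1, -0.6]
finger_gap: 0.798
```

>>> play_rows:
  increments:
    - [[0.8,-0.3,0.0,-0.3,0],[0.8,-0.5,0.0,-0.3,0],[0.8,-0.5,0.0,-0.2,0],[0.8,-0.2,0,0,0],[0.8,0,0,0,0]]

```text
time_s: 25.68
position: [0.3817, 0.2275, 0.2787]
eef_rot: [-3.141, 0.0, 1.129]
force: [0.4, -0.2, 0.8]
finger_gap: 0.802
```

```bash
python3 - <<'E'
from h import *
import pickle
s=bot.get_image('side');t=bot.get_image('top');save(s,'s40.png',(220,110,360,290),4);save(t,'t40.png');pickle.dump((s,t),open('40.pkl','wb'))
save(s,'s40p.png',(270,150,320,195),14);save(s,'s40.full.png')
o=bot.get_obs();print(o['position'],o['force'],o['finger_gap'],o['time_s'])
E
```

```text
[0.38238535 0.22849625 0.27847003] [0.680597   0.53828922 0.74617553] 0.797330113650429 25.775
```

View pics/s40.png

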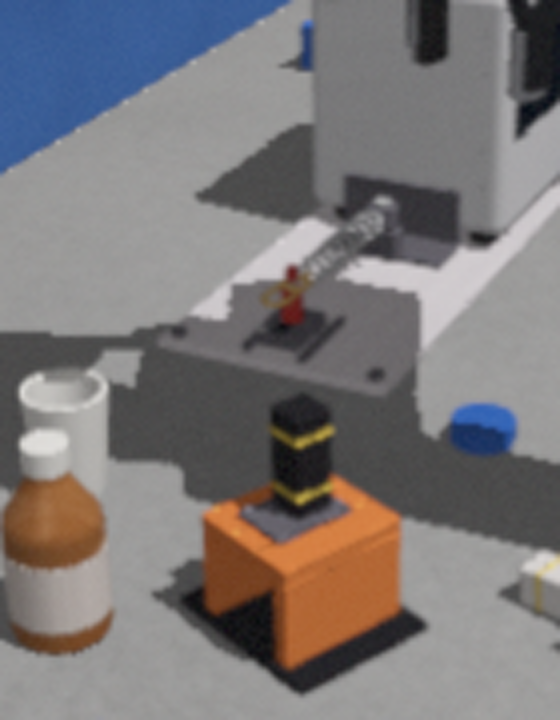

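View pics/s40p.png

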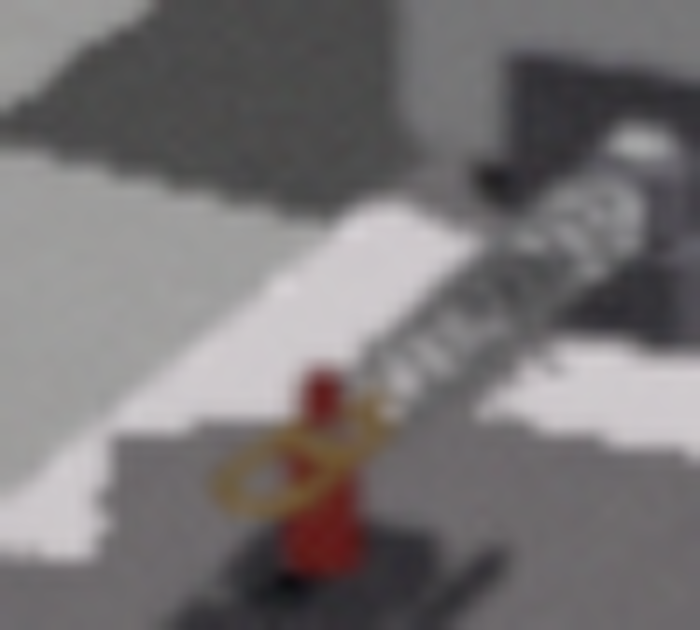

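View pics/t40.png

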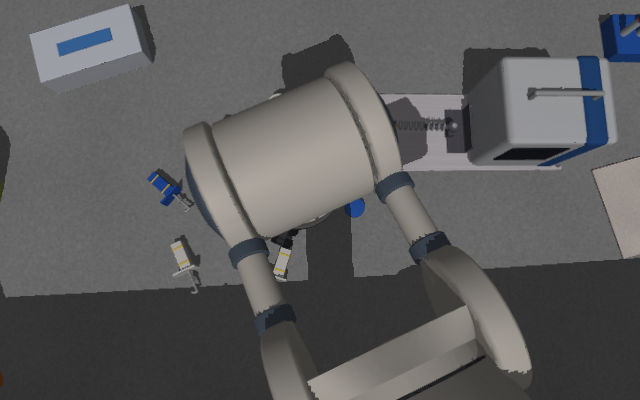

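```bash
python3 - <<'E'
from station import bot
print(bot.close_job())
E
```

```text
the job is handed in; nothing more can be done
None
```

The job is done and handed in at about 26 s of the 72 s allowed. No verdict was reported.

**What I did:** I took the black and yellow puller from its orange rack and hooked its toe in the outer loop of the end fitting. I lifted and stretched the spring, reading about 6–7 N on the wrist sensor. I then lowered the eye over the stud's head and eased off until the stud took the pull. After that I unhooked the puller, drew it out through the loop and stood it back in the rack.

**Last checks:**
- **Eye:** In the side picture the eye is round the stud below its head, with the spring still stretched. When I eased off, the pull on the puller fell from about 6.5 N to about zero, while the fitting stayed put.
- **Puller:** It stands upright with its guard flush on the rack. I released it within about 1 mm of where I picked it up.
- **Surroundings:** Bottle, cap and beaker look unmoved in the side picture, and the arm is clear of everything.

**What did not quite agree:**
- The two cameras differed by about 3 mm on the plate's holes.
- The fitting looked about 2 mm lower and 1–2 mm to one side of where I expected it in the side view. I shifted the puller 1 mm sideways while lowering the eye over the stud and checked each step by force and picture.
- The arm hid the stud from the top camera at the end, so the final check of the eye rests on the side view and the force readings.

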